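Load the specimen nest and dial in the batch code

ROBOT

A 6-joint arm with a two-finger parallel gripper is mounted at the origin on the work surface. World frame = base frame: x ahead of the robot, y to its left, z up, the work surface at z = 0. Lengths are in m, angles in rad, forces in N, time in s.
With the tool pointing down it reaches from about 0.3 to 0.775 m from the base axis. Payload 14.6 kg.
Tool frame: the origin (TCP) lies on the centre line of the jaws, within the pads' length; the fingertips stand 19 mm ahead of it and the grasp point (between the pads) is the TCP; z points along the fingers, y is the direction in which the jaws open and shut (so a half turn about z gives the same grasp; the last joint's range is limited). The gripper opens to 94 mm and grips with 3 to 60 N. Pads are 16 mm wide; open, the fingers measure 119 mm over their backs; the gripper's body (75 mm by 177 mm) begins 78 mm behind the grasp point.
Start: joints at [1.082, 0.3, 1.521, -0, 1.321, -0.067], TCP at [0.225, 0.502, 0.224] pointing down, gripper open.
Joint ranges: [-3.03, 3.03], [-0.79, 2.21], [0.23, 2.52], [-1.04, 4.18], [0, 3.07], [-2.55, 2.55]. Speed limits (rad/s): [2.22, 2.22, 2.57, 3.14, 3.14, 3.14].

INTERFACE

Orientations are given as [roll, pitch, yaw] about the fixed x, y, z axes, in that order (R = Rz(yaw) Ry(pitch) Rx(roll)).
In Python, from station import ctrl gives the robot as it stands. The module is installed in compiled form; this text tells all that it offers.
- The arm moves only by the shell command python3 -m creep 'ROWS' [FORCE]. ROWS is a JSON object of lists of equal length, an entry for each row: "translation": the shift along the world's x, y, z in mm, a list of three; "yaw": the turn about the world's z in rad; "gripper": the closure in counts, from 0 (fully open) to 255 (shut). A call has 1 to 5 rows; each row is the pose to reach, as a shift and turn from the pose measured when the call began; what a row does not reach only later rows make up. A row lasts 1/12 s, in which the tool goes at most 41.7 mm and 7.16 degrees, less where a joint would pass 70% of its speed; a pose out of reach is approached as far as the arm can. A call with a gripper value outside its range is refused whole. The fingers move at their own pace and stop on an object; FORCE is the grip in N (left out, the last holds). Time passes only in rows, so rows that repeat a pose let the fingers close. It gives the time, the measured TCP pose, the force and the opening at its end, in the units of the state.
- ctrl.get_obs(): the state, without advancing time (a new reading comes with each control period).
- ctrl.camera(name): name is "side" or "top"; returns a dict with "pixels" (384x512x3 uint8, red, green, blue), "depth" (384x512 float32, m along the optical axis (not along the pixel's ray), 0 where there is no reading), "fx", "fy", "cx", "cy" (pixels), "dist" ([k1, k2, p1, p2, k3] as OpenCV has them; the pictures are not rectified), "R" (3x3) and "t" (3): a world point X has camera coordinates R X + t. Camera axes: x right, y down, z forward; pixel columns grow to the right and rows downward; lengths in m; the calibration is good to about 2 mm. A picture is of the moment at which its call begins.
- ctrl.hand_in(): hands the job in, once; it reports no verdict.
The state is a dict: "time_s": time; "qpos": joint angles; "joint_vel": joint speeds; "tau": joint torques, N m; "ee_pos": TCP position; "eef_rot": TCP orientation; "force": force on the tool from outside, world axes, zero at the start; "moment": the same for the moment, N m; "grip_width": finger opening in m.
Only numpy, scipy, OpenCV 4.12 (cv2) and the standard library are available. Lean on these libraries where they do the work, as an engineer would, in place of code of your own. Each camera call takes 0.05 s, during which the arm holds its last target. There are 200 camera calls.

TASK

Seat every amber specimen block that is on the bench flat and fully home in a pocket of the aluminium nest, one per pocket, and set the controller's three thumbwheels to the batch code 3-7-4, read left to right from the robot's side, each digit centred on top. When all blocks are in and the code is set, press the green start button fully down and let it go. Leave the dish, the tube rack and the jar where they stand.

Things in the scene. Friction and masses are not known exactly. Their poses are not given: they have to be found in the camera images.
- hub_a (a point): Centre of the LEFT thumbwheel (seen from the robot), on its axle. All three are smooth discs, radius 35 mm, 14 mm thick (along y), on one level axle at the height of the controller's top (45 mm above the bench), so the upper half stands out, rim top 80 mm above the bench. Axes: x level, away from the robot; y along the axle, to the robot's left; z up. Can be pinched on its flat faces from above and swung about the axle
- hub_b (a point): Centre of the MIDDLE thumbwheel, 48 mm along -y from hub_a, axes and size as there; 34 mm is free between the faces of neighbouring wheels. The controller is a fixed grey box 110 x 250 x 45 mm (x, y, z of hub_a) with a flat top, turned by some yaw; its centre is 37 mm along -y from here
- hub_c (a point): Centre of the RIGHT thumbwheel, axes and sizes as for hub_a (96 mm along -y of hub_a)
- wheel_a (a joint): Turn of the left thumbwheel, rad: 0.628 x digit when that digit's facet is centred on top, between two cyan marks on the box. Grows as the wheel's top moves along hub_a +x (away from the robot). Rim facets, 36 deg each: 0 black, 1 brown, 2 red, 3 orange, 4 yellow, 5 green, 6 blue, 7 violet, 8 grey, 9 white. Stops just below 0 and just past 9 (no wrap). No clicks; friction 0.08 N m holds it where it is left
- wheel_b (a joint): Turn of the middle thumbwheel, as wheel_a
- wheel_c (a joint): Turn of the right thumbwheel, as wheel_a
- start_top (a point): Centre of the top of the round green start button (radius 14 mm), on the controller's top at its right-hand end, 79 mm along -y from hub_c; it is pressed straight down
- start (a joint): Travel of the start button, m: 0 released, 0.006 fully down (5 N); it springs back
- nest_hole0 (a point): Near left pocket of the nest: centre of its mouth, level with the nest's top face. The nest is a fixed aluminium plate 130 x 150 x 16 mm (x, y, z) on the bench, turned by some yaw, with four equal rectangular pockets 48 mm (x) x 36 mm (y), 8 mm deep; axes: x along a pocket's long side (away from the robot), z up. Centres are 62 mm apart in x, 72 mm in y
- nest_hole1 (a point): Near right pocket of the nest: centre of its mouth, level with the nest's top face; size and axes as nest_hole0
- nest_hole2 (a point): Far left pocket of the nest: centre of its mouth, level with the nest's top face; size and axes as nest_hole0
- nest_hole3 (a point): Far right pocket of the nest: centre of its mouth, level with the nest's top face; size and axes as nest_hole0
- block1_mid (a point): Centre (half-way up) of an amber resin specimen block, 44 x 32 x 20 mm along its own x, y, z, 40 g; loose, lying flat on the bench at the start. Fits any pocket with 2 mm to spare on each side, either way round; seated, its centre is 2 mm above the nest's top face and it stands 12 mm proud. May be absent
- block2_mid (a point): Another such block, as block1_mid. May be absent
- block3_mid (a point): Another such block, as block1_mid. May be absent
- block4_mid (a point): Another such block, as block1_mid. May be absent
- dish: Bystander: closed glass dish with yellow specimens, 90 mm across, 14 mm high; origin at the centre of its underside. Leave alone
- tube_rack: Bystander: blue rack of capped tubes, 90 x 200 x 106 mm high; origin at the centre of its underside. Leave alone
- stain_jar: Bystander: amber jar with cap, 56 mm across, 60 mm high; origin at the centre of its underside. Leave alone
Things that resemble listed ones, but are neither listed nor needed, are in the scene too. What is shaped like the part that bears block2_mid but blue is not meant. What is shaped like the part that bears block3_mid but purple is not meant.

How it is judged:
By the outcome, as a careful person would: the job done as asked, in the order asked, and still so for the second after the job is handed in, with the robot touching nothing.
Of block1, block2, block3, block4 only 2 to 4 are there at a start; the rules pass over those that are not, and their reading is None.
At some moment in a run one of block1, block2, block3, block4 may be knocked a few centimetres aside while the robot is not near it.
Once in a run the grip may slacken for a moment while it holds something.
It also fails if it takes over 210 s, if anything falls off the work surface, if the arm or the gripper's body presses on something with over 40 N, if the wrist force passes 120 N, or if a joint passes its speed limit or range.

## Working session

There is one attempt and no reset: what is moved stays moved. The work goes in short steps, Python scripts to look and compute and a shell command to move; the robot and the scene stay as the last step left them, time stands still between calls to the robot, and variables do not carry over. Pictures are saved under pics/ and viewed, about 12 in all and at most 16, crops included, and the job is handed in when it is done.

```bash
mkdir -p pics; cat > h.py <<'E'
import numpy as np, cv2
from station import ctrl
def snap(n):
    c=ctrl.camera(n); c['K']=np.array([[c['fx'],0,c['cx']],[0,c['fy'],c['cy']],[0,0,1.]]); c['R']=np.array(c['R']);c['t']=np.array(c['t']);c['dist']=np.array(c['dist'],float); return c
def save(c,f,box=None,s=1):
    p=c['pixels'][:,:,::-1]
    if box: p=p[box[1]:box[3],box[0]:box[2]]
    cv2.imwrite('pics/'+f,cv2.resize(p,None,fx=s,fy=s,interpolation=cv2.INTER_CUBIC))
def ray(c,uv,z):
    uv=np.array(uv,float).reshape(-1,1,2)
    n=cv2.undistortPoints(uv,c['K'],c['dist']).reshape(-1,2)
    d=np.c_[n,np.ones(len(n))]@c['R']; o=-c['R'].T@c['t']
    return o+d*((z-o[2])/d[:,2])[:,None]
def dep(c,uv):
    uv=np.array(uv,float).reshape(-1,2)
    n=cv2.undistortPoints(uv.reshape(-1,1,2),c['K'],c['dist']).reshape(-1,2)
    z=np.array([c['depth'][int(round(v)),int(round(u))] for u,v in uv])
    return (np.c_[n,np.ones(len(n))]*z[:,None]-c['t'])@c['R']
def proj(c,X):
    return cv2.projectPoints(np.array(X,float).reshape(-1,3),cv2.Rodrigues(c['R'])[0],c['t'],c['K'],c['dist'])[0].reshape(-1,2)
E
python3 - <<'E'
from h import *
t=snap('top');s=snap('side')
save(t,'t1.png',s=1.5);save(s,'s1.png',s=1.5)
for c in(t,s):print(-c['R'].T@c['t'],c['R'][2],c['fx'])
o=ctrl.get_obs();print(o['ee_pos'],o['eef_rot'],o['grip_width'],o['time_s'])
E
```

```text
[0.47791502 0.04503644 1.09106289] [ 0.07639625  0.00902109 -0.99703673] 429.3031918698771
[ 0.0107066  -0.47125587  0.83693212] [ 0.50554391  0.50302522 -0.70099286] 388.8717350848117
[0.22507791 0.50162147 0.22397189] [-3.14063131e+00 -7.35044136e-05  2.71980009e+00] 0.09404150493045793 0.1
```

View pics/t1.png

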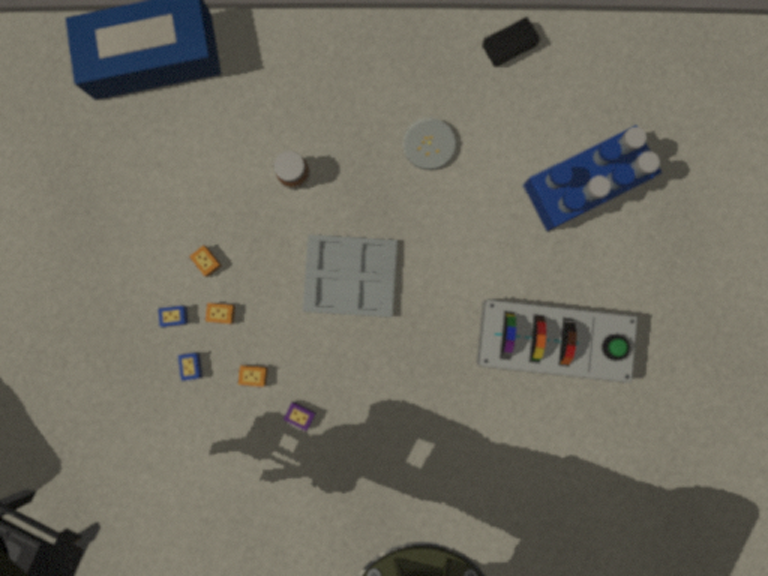

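View pics/s1.png

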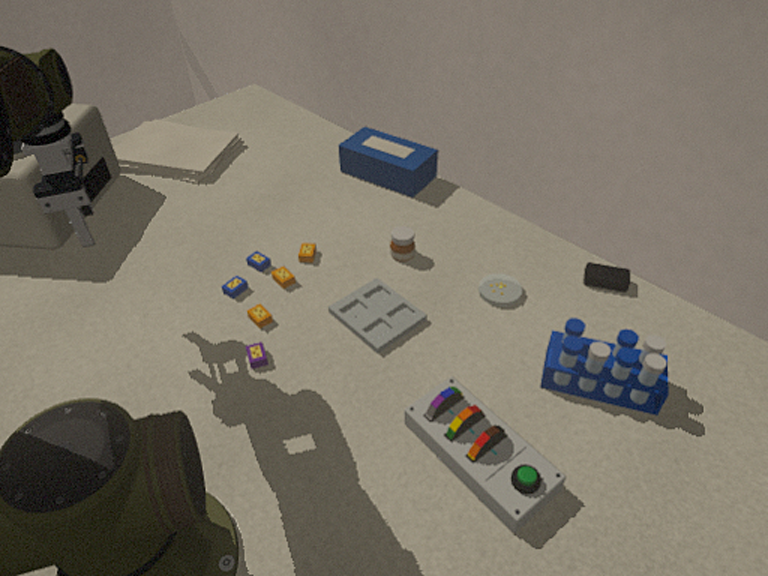

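Amber candidates in the top picture (1.5x pixels) are (205,261), (220,314) and (253,376). The lookalikes are blue at (173,316) and (190,366), purple at (300,415), the dish at (430,145) and the jar at (291,168). I choose the three orange-bodied ones, then measure and check them in a crop.

```bash
cat > m.py <<'E'
from h import *
def blocks(c):
    hsv=cv2.cvtColor(np.ascontiguousarray(c['pixels']),cv2.COLOR_RGB2HSV)
    m=cv2.inRange(hsv,(8,110,90),(28,255,255)); m=cv2.morphologyEx(m,cv2.MORPH_CLOSE,np.ones((3,3)))
    out=[]
    for k in cv2.findContours(m,cv2.RETR_EXTERNAL,cv2.CHAIN_APPROX_NONE)[0]:
        if cv2.contourArea(k)<60: continue
        P=ray(c,k,0.018)[:,:2]*1000
        (x,y),(w,h),a=cv2.minAreaRect(P.astype(np.float32))
        if h>w: w,h,a=h,w,a+90
        a=(a+90)%180-90
        out.append((x,y,w,h,a,*k.reshape(-1,2).mean(0)))
    return out
if __name__=='__main__':
    t=snap('top')
    for b in blocks(t): print(np.round(b,1))
E
python3 m.py; python3 - <<'E'
from h import *
t=snap('top');s=snap('side')
a=t['pixels'][130:290,90:270,::-1];b=t['pixels'][185:265,310:430,::-1];d=s['pixels'][245:355,260:390,::-1]
r=lambda p,w,h:cv2.resize(p,(w,h),interpolation=cv2.INTER_CUBIC)
cv2.imwrite('pics/c1.png',np.hstack([r(a,400,356+4),np.vstack([r(b,400,267)[:267],np.zeros((93,400,3),np.uint8)])]))
cv2.imwrite('pics/c2.png',r(d,780,600))
g=cv2.cvtColor(np.ascontiguousarray(t['pixels']),cv2.COLOR_RGB2GRAY)
# depth-based plan: heights
v,u=np.mgrid[0:384,0:512]
P=dep(t,np.c_[u.ravel(),v.ravel()]);H=P[:,2].reshape(384,512)
for nm,lo,hi,z,x0,x1,y0,y1 in[('nest',.006,.024,.016,190,275,145,220),('box',.03,.056,.045,310,435,190,260)]:
    m=((H>lo)&(H<hi)).astype(np.uint8);q=np.zeros_like(m);q[y0:y1,x0:x1]=m[y0:y1,x0:x1]
    q=cv2.morphologyEx(q,cv2.MORPH_OPEN,np.ones((3,3)))
    k=max(cv2.findContours(q,cv2.RETR_EXTERNAL,cv2.CHAIN_APPROX_NONE)[0],key=cv2.contourArea)
    W=ray(t,k,z)[:,:2]*1000
    print(nm,cv2.minAreaRect(W.astype(np.float32)),np.median(H[q>0]))
    print(cv2.boundingRect(k))
hsv=cv2.cvtColor(np.ascontiguousarray(t['pixels']),cv2.COLOR_RGB2HSV)
m=cv2.inRange(hsv,(45,100,60),(80,255,255));m[:,:390]=0
k=max(cv2.findContours(m,0,1)[0],key=cv2.contourArea);(c,_),(_)=cv2.minEnclosingCircle(k),0
print('btn',c,ray(t,c,.055),H[int(c[1]),int(c[0])])
E
```

```text
[400.6 284.1  42.9  32.2 -89.3 167.7 250.2]
[ 454.3 -194.9   39.8   15.6   -9.9  359.7  230.3]
[504.7 342.2  43.4  32.6 -89.5 145.7 208.3]
[593.4 369.2  44.1  31.9  40.  136.  173.4]
nest ((569.9719848632812, 122.61212158203125), (150.21495056152344, 130.236083984375), 86.81063842773438) 0.015507731732398392
(202, 157, 63, 55)
box ((463.39697265625, -217.33966064453125), (250.8549041748047, 110.16254425048828), 83.9119873046875) 0.04564254539257174
(319, 200, 106, 55)
btn (411.5, 231.2142791748047) [[ 0.45429498 -0.31165303  0.055     ]] 0.06586088663333994
```

View pics/c1.png

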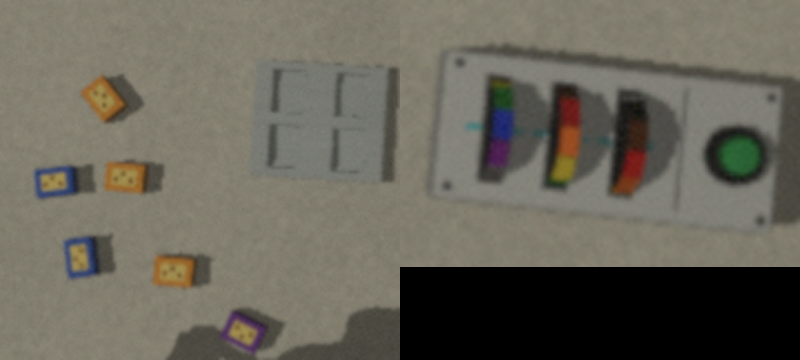

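View pics/c2.png

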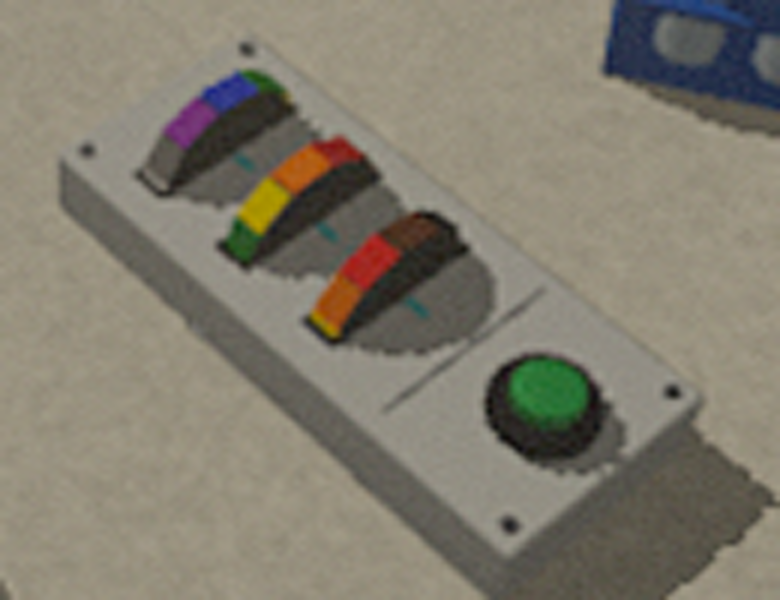

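The crops show three amber blocks, in c1 pixels at (103,98), (125,177) and (175,271). The nest is empty, and the wheels read about 6, 3 and 1.5. The fits match the stated sizes: 44x32 blocks, 150x130 nest, 250x110 box. I start with the nearest block.

```bash
cat > go.py <<'E'
import sys,numpy as np
from station import ctrl
# remaining shift mm & yaw rad to target x y z(mm) yaw(deg)
a=list(map(float,sys.argv[1:])); o=ctrl.get_obs()
p=np.array(o['ee_pos'])*1000; y=o['eef_rot'][2]
d=(a[3]-np.degrees(y)+180)%360-180 if len(a)>3 else 0
print('t',round(o['time_s'],2),'pos',p.round(1),'yaw',round(np.degrees(y),1),'w',round(o['grip_width']*1000,1),'F',np.round(o['force'],1),'| go',(np.array(a[:3])-p).round(1),round(np.radians(d),3))
E
python3 -m creep '{"translation":[[90,-110,-50],[90,-110,-50],[90,-110,-50],[90,-110,-50],[90,-110,-50]],"yaw":[-0.57,-0.57,-0.57,-0.57,-0.57],"gripper":[80,80,80,80,80]}' 20
python3 go.py 400.6 284.1 120 90.7
```

```text
time_s: 0.67
ee_pos: [0.3169, 0.3883, 0.1724]
eef_rot: [-3.138, 0.001, 2.139]
force: [-0.1, 0.4, -0.7]
grip_width: 0.0657
t 0.67 pos [316.9 388.3 172.4] yaw 122.6 w 65.7 F [-0.1  0.4 -0.7] | go [  83.7 -104.2  -52.4] -0.556
```

```bash

python3 -m creep '{"translation":[[84,-104,-60],[84,-104,-80],[84,-104,-80],[84,-104,-80],[84,-104,-80]],"yaw":[-0.556,-0.556,-0.556,-0.556,-0.556],"gripper":[80,80,80,80,80]}' >/dev/null
python3 go.py 400.6 284.1 28 90.7; python3 m.py
python3 - <<'E'
from h import *
save(snap('side'),'s2.png',(120,140,300,260),4)
E
```

```text
t 1.08 pos [401.8 280.3  89. ] yaw 90.1 w 64.3 F [ 0.3  0.1 -0.5] | go [ -1.2   3.8 -61. ] 0.01
[400.7 274.2  32.2  27.7   0.7 171.  250.4]
[ 454.3 -194.7   40.    15.8  -10.7  359.6  230.3]
[507.2 341.1  45.6  27.7 -89.4 145.5 207.7]
[593.5 368.5  44.8  33.2  39.5 136.1 173.5]
```

View pics/s2.png

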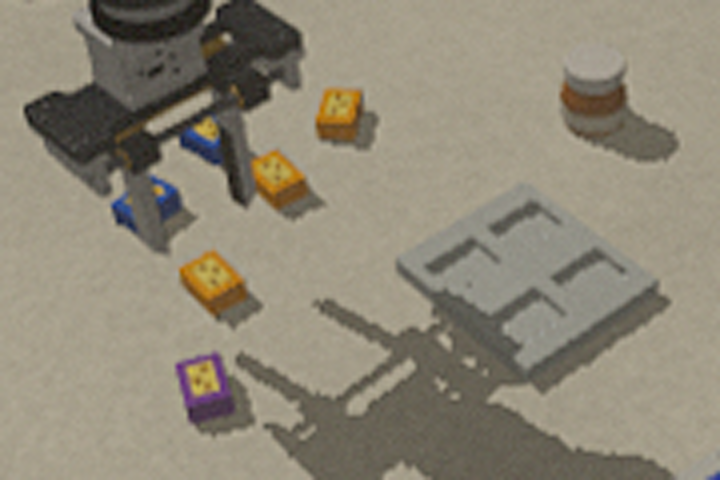

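The side picture shows the jaws above the near amber block (210,280), spread along x. Going down.

```bash

python3 -m creep '{"translation":[[-1,4,-20],[-1,4,-45],[-1,4,-61],[-1,4,-61],[-1,4,-61]],"yaw":[0.01,0.01,0.01,0.01,0.01],"gripper":[80,80,80,80,80]}' >/dev/null
python3 go.py 400.6 284.1 28 90.7
python3 -m creep '{"translation":[[0,0,0],[0,0,0],[0,0,0],[0,0,0],[0,0,0]],"yaw":[0,0,0,0,0],"gripper":[255,255,255,255,255]}' 25 >/dev/null
python3 -m creep '{"translation":[[0,0,0],[0,0,0],[0,0,20],[0,0,50],[0,0,70]],"yaw":[0,0,0,0,0],"gripper":[255,255,255,255,255]}' >/dev/null
python3 go.py 541.1 160.3 80 176.8
```

```text
t 1.6 pos [399.9 288.   31.2] yaw 91.3 w 64.6 F [0.7 0.6 1. ] | go [ 0.7 -3.9 -3.2] -0.01
t 2.43 pos [400.2 288.2 103.4] yaw 91.3 w 32.3 F [ 1.1  0.1 -0.2] | go [ 140.9 -127.9  -23.4] 1.493
```

```bash

python3 -m creep '{"translation":[[27,-25,0],[54,-50,0],[82,-76,0],[110,-102,0],[137,-128,-10]],"yaw":[0.12,0.24,0.36,0.48,0.6],"gripper":[255,255,255,255,255]}' >/dev/null
python3 -m creep '{"translation":[[0,0,0],[0,0,0],[0,0,0],[0,0,0],[0,0,0]],"yaw":[0.12,0.24,0.36,0.48,0.6],"gripper":[255,255,255,255,255]}' >/dev/null
python3 go.py 537.1 160.6 80 176.8
```

```text
t 3.27 pos [538.8 159.   94.8] yaw 160.4 w 31.7 F [ 0.2 -0.6 -0. ] | go [ -1.7   1.6 -14.8] 0.286
```

```bash

python3 -m creep '{"translation":[[-2,2,-10],[-2,2,-30],[-2,2,-30],[-2,2,-30],[-2,2,-30]],"yaw":[0.12,0.24,0.286,0.286,0.286],"gripper":[255,255,255,255,255]}' >/dev/null
python3 -m creep '{"translation":[[0,0,0],[0,0,0]],"yaw":[0,0],"gripper":[255,255]}' >/dev/null
python3 go.py 537.1 160.6 60 176.8
python3 - <<'E'
from h import *
t=snap('top');s=snap('side')
r=lambda p:cv2.resize(p,(480,400),interpolation=cv2.INTER_CUBIC)[:,:,::-1]
r2=lambda p:cv2.resize(p,(320,400),interpolation=cv2.INTER_CUBIC)[:,:,::-1]
cv2.imwrite('pics/n1.png',np.hstack([r(s['pixels'][150:250,190:310]),r2(t['pixels'][140:240,190:270])]))
E
```

```text
t 3.85 pos [537.2 161.1  65.5] yaw 176.6 w 32.3 F [-1.  -0.3 -0.6] | go [-0.1 -0.5 -5.5] 0.003
```

View pics/n1.png

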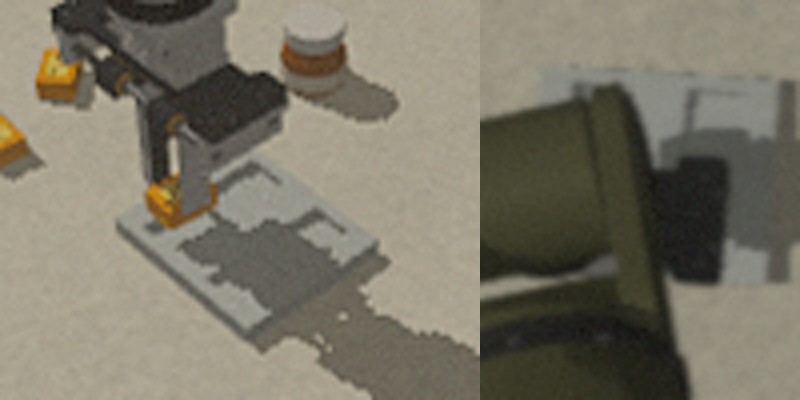

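The side picture shows the block held level, its base over the near-left pocket. I lower it in stages and watch the force.

```bash

python3 -m creep '{"translation":[[0,-0.5,-6],[0,-0.5,-12],[0,-0.5,-16],[0,-0.5,-16],[0,-0.5,-16]],"yaw":[0,0,0,0,0],"gripper":[255,255,255,255,255]}'
python3 go.py 537.1 160.6 40 176.8
python3 -m creep '{"translation":[[0,0,-3],[0,0,-6],[0,0,-6]],"yaw":[0,0,0],"gripper":[255,255,255]}'
```

```text
time_s: 4.37
ee_pos: [0.5369, 0.1605, 0.049]
eef_rot: [-3.14, 0.002, 3.083]
force: [0.0, -0.1, -0.9]
grip_width: 0.0318
t 4.37 pos [536.9 160.5  49. ] yaw 176.6 w 31.8 F [ 0.  -0.1 -0.9] | go [ 0.2  0.1 -9. ] 0.003
time_s: 4.62
ee_pos: [0.537, 0.1608, 0.0426]
eef_rot: [-3.141, 0.002, 3.083]
force: [1.1, 4.4, -1.3]
grip_width: 0.0317
```

```bash

python3 -m creep '{"translation":[[0,0.7,-2],[0,0.7,-4],[0,0.7,-4],[0,0.7,-4]],"yaw":[0,0,0,0],"gripper":[255,255,255,255]}'
```

```text
time_s: 4.95
ee_pos: [0.5374, 0.1617, 0.0392]
eef_rot: [-3.141, 0.003, 3.083]
force: [-1.3, 0.7, 7.4]
grip_width: 0.0318
```

Bottom contact came at the expected height of about 39 mm. I release, lift, and move toward block 2.

```bash

python3 -m creep '{"translation":[[0,0,0],[0,0,0],[0,0,0],[0,0,30],[0,0,60]],"yaw":[0,0,0,0,0],"gripper":[120,110,110,110,110]}' >/dev/null
python3 -m creep '{"translation":[[-10,40,0],[-20,80,0],[-25,115,0],[-30,150,0],[-35,180,0]],"yaw":[-0.12,-0.24,-0.36,-0.48,-0.6],"gripper":[80,80,80,80,80]}' >/dev/null
python3 -m creep '{"translation":[[0,0,0],[0,0,0],[0,0,0],[0,0,0],[0,0,0]],"yaw":[-0.12,-0.24,-0.36,-0.48,-0.6],"gripper":[80,80,80,80,80]}' >/dev/null
python3 m.py; python3 - <<'E'
from h import *
t=snap('top');s=snap('side')
r=lambda p:cv2.resize(p,(400,400),interpolation=cv2.INTER_CUBIC)[:,:,::-1]
cv2.imwrite('pics/n2.png',np.hstack([r(s['pixels'][140:260,150:270+20]),r(t['pixels'][130:250,120:270])]))
E
python3 go.py 504.7 342.2 80 90.6
```

```text
[ 4.558e+02 -1.951e+02  3.490e+01  1.500e+01 -4.000e-01  3.600e+02
  2.296e+02]
[505.3 342.7  47.3  32.7  84.3 145.9 208.2]
[541.  161.3  43.4  31.6  -4.2 217.4 194.4]
[593.2 368.7  44.8  33.8  39.5 136.3 173.5]
t 6.35 pos [500.4 343.4  98. ] yaw 107.9 w 64.5 F [-0.   0.3  0.2] | go [  4.3  -1.2 -18. ] -0.302
```

View pics/n2.png

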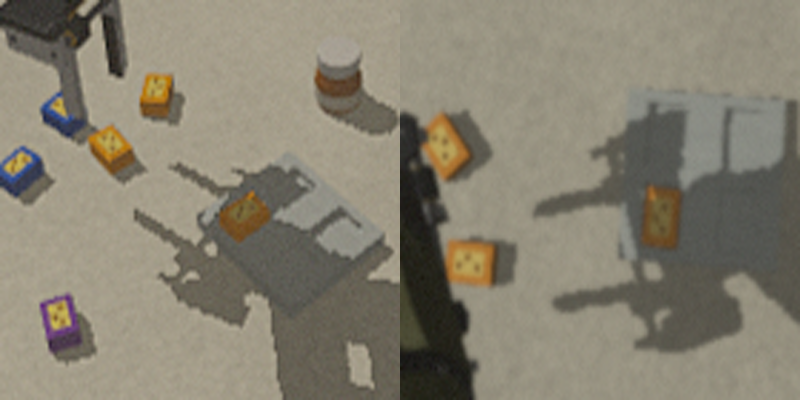

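The picture shows block 1 seated in the near-left pocket, top crop (661,215), and blocks 2 and 3 not moved. Next is block 2.

```bash

python3 -m creep '{"translation":[[4,-1,0],[4,-1,-18],[4,-1,-18],[4,-1,-18],[4,-1,-18]],"yaw":[-0.12,-0.24,-0.302,-0.302,-0.302],"gripper":[80,80,80,80,80]}' >/dev/null
python3 -m creep '{"translation":[[0,0,0],[0,0,0]],"yaw":[0,0],"gripper":[80,80]}' >/dev/null
python3 go.py 504.7 342.2 29 90.6
```

```text
t 6.93 pos [504.7 342.5  80.6] yaw 91.1 w 64.5 F [-0.3  0.5 -0.8] | go [  0.   -0.3 -51.6] -0.009
```

```bash

python3 -m creep '{"translation":[[0,0,-20],[0,0,-40],[0,0,-52],[0,0,-52],[0,0,-52]],"yaw":[-0.01,-0.01,-0.01,-0.01,-0.01],"gripper":[80,80,80,80,80]}' >/dev/null
python3 -m creep '{"translation":[[0,0,0],[0,0,0],[0,0,0],[0,0,0],[0,0,0]],"yaw":[0,0,0,0,0],"gripper":[255,255,255,255,255]}' 25 
python3 -m creep '{"translation":[[0,0,0],[0,0,20],[0,0,50],[0,0,60],[0,0,60]],"yaw":[0,0,0,0,0],"gripper":[255,255,255,255,255]}' >/dev/null
python3 go.py 537 88.4 80 176.8
```

```text
time_s: 7.77
ee_pos: [0.5048, 0.3426, 0.0291]
eef_rot: [-3.14, -0.001, 1.581]
force: [-0.4, 1.1, -0.1]
grip_width: 0.0349
t 8.18 pos [505.9 343.3  91.8] yaw 90.6 w 31.9 F [-0.1  0.4 -1.6] | go [  31.1 -254.9  -11.8] 1.504
```

```bash

python3 -m creep '{"translation":[[6,-35,0],[12,-70,0],[18,-105,0],[24,-140,0],[30,-175,0]],"yaw":[0.12,0.24,0.36,0.48,0.6],"gripper":[255,255,255,255,255]}' >/dev/null
python3 -m creep '{"translation":[[1,-30,0],[1,-60,0],[1,-78,0],[1,-78,0],[1,-78,0]],"yaw":[0.12,0.24,0.36,0.48,0.6],"gripper":[255,255,255,255,255]}' >/dev/null
python3 go.py 537 88.4 60 176.8
```

```text
t 9.02 pos [535.8  87.3  88.8] yaw 159.9 w 32.0 F [ 0.5 -0.9 -1.7] | go [  1.2   1.1 -28.8] 0.294
```

```bash

python3 -m creep '{"translation":[[1,1,0],[1,1,-10],[1,1,-29],[1,1,-29],[1,1,-29]],"yaw":[0.12,0.24,0.294,0.294,0.294],"gripper":[255,255,255,255,255]}' >/dev/null
python3 -m creep '{"translation":[[0,0,0],[0,0,0]],"yaw":[0,0],"gripper":[255,255]}' >/dev/null
python3 go.py 537 88.7 48 176.8
```

```text
t 9.6 pos [536.   88.2  58.6] yaw 176.6 w 32.0 F [ 1.   0.3 -1.7] | go [  1.    0.5 -10.6] 0.004
```

```bash

python3 -m creep '{"translation":[[0.8,0.6,-4],[0.8,0.6,-10],[0.8,0.6,-14],[0.8,0.6,-14],[0.8,0.6,-14]],"yaw":[0,0,0,0,0],"gripper":[255,255,255,255,255]}'
python3 -m creep '{"translation":[[0,0,-3],[0,0,-6],[0,0,-8],[0,0,-8]],"yaw":[0,0,0,0],"gripper":[255,255,255,255]}'
```

```text
time_s: 10.02
ee_pos: [0.5366, 0.089, 0.0442]
eef_rot: [3.141, -0.009, 3.082]
force: [0.1, 2.4, -2.1]
grip_width: 0.0322
time_s: 10.35
ee_pos: [0.5369, 0.0891, 0.0367]
eef_rot: [3.141, -0.008, 3.081]
force: [-1.6, 3.0, 5.3]
grip_width: 0.032
```

```bash

python3 -m creep '{"translation":[[0,0,0],[0,0,0],[0,0,0],[0,0,30],[0,0,60]],"yaw":[0,0,0,0,0],"gripper":[120,110,110,110,110]}' >/dev/null
python3 -m creep '{"translation":[[10,40,0],[20,80,0],[30,115,0],[40,150,0],[40,180,0]],"yaw":[0.12,0.24,0.36,0.48,0.6],"gripper":[80,80,80,80,80]}' >/dev/null
python3 -m creep '{"translation":[[0,0,0],[0,0,0],[0,0,0]],"yaw":[0.1,0.15,0.15],"gripper":[80,80,80]}' >/dev/null
python3 m.py
python3 go.py 593.2 368.9 80 219.5
```

```text
[5.371e+02 8.860e+01 4.260e+01 3.260e+01 5.000e-01 2.464e+02 1.963e+02]
[541.1 160.9  43.5  31.3  -3.8 217.7 194.7]
t 11.48 pos [576.5 270.9  95.4] yaw -140.2 w 64.3 F [ 0.7  0.6 -0.3] | go [ 16.7  98.  -15.4] -0.005
```

```bash

python3 - <<'E'
from m import *
for b in blocks(snap('side')): print(np.round(b,1))
E
python3 -m creep '{"translation":[[5,30,0],[10,60,-8],[16,98,-15],[16,98,-15],[16,98,-15]],"yaw":[0,0,0,0,0],"gripper":[80,80,80,80,80]}' >/dev/null
python3 -m creep '{"translation":[[0,0,0],[0,0,0]],"yaw":[0,0],"gripper":[80,80]}' >/dev/null
python3 go.py 593.2 368.9 29 219.5
```

```text
[ 489.8 -158.    49.2   14.9    1.6  307.   279. ]
[541.   93.8  51.9  40.7  -3.  251.1 217.5]
[544.6 165.4  51.   42.3  -5.7 235.  204.6]
[590.5 365.   62.5  36.5  44.4 204.5 168.2]
t 12.12 pos [592.3 368.3  79.6] yaw -140.4 w 64.4 F [ 0.2  0.4 -0.3] | go [  0.9   0.6 -50.6] -0.002
```

```bash

python3 -m creep '{"translation":[[1,0.6,-20],[1,0.6,-40],[1,0.6,-51],[1,0.6,-51],[1,0.6,-51]],"yaw":[0,0,0,0,0],"gripper":[80,80,80,80,80]}' 
python3 -m creep '{"translation":[[0,0,0],[0,0,0],[0,0,0],[0,0,0],[0,0,0]],"yaw":[0,0,0,0,0],"gripper":[255,255,255,255,255]}' 25 
python3 -m creep '{"translation":[[0,0,0],[0,0,20],[0,0,50],[0,0,60],[0,0,60]],"yaw":[0,0,0,0,0],"gripper":[255,255,255,255,255]}' >/dev/null
python3 go.py 603 156.8 80 176.8
```

```text
time_s: 12.53
ee_pos: [0.5936, 0.3683, 0.029]
eef_rot: [-3.141, -0.014, -2.452]
force: [0.5, 0.1, 0.9]
grip_width: 0.0643
time_s: 12.95
ee_pos: [0.5936, 0.3684, 0.0293]
eef_rot: [-3.141, -0.013, -2.452]
force: [-0.1, 0.5, 0.6]
grip_width: 0.0346
t 13.37 pos [594.8 369.1  92.5] yaw -140.5 w 31.8 F [-0.7  1.1 -1. ] | go [   8.2 -212.3  -12.5] -0.746
```

```bash

python3 -m creep '{"translation":[[2,-35,0],[4,-70,0],[5,-105,0],[6,-140,0],[7,-175,0]],"yaw":[-0.12,-0.24,-0.36,-0.48,-0.6],"gripper":[255,255,255,255,255]}' >/dev/null
python3 -m creep '{"translation":[[0,-20,0],[0,-36,0],[0,-36,0],[0,-36,0],[0,-36,0]],"yaw":[-0.1,-0.14,-0.14,-0.14,-0.14],"gripper":[255,255,255,255,255]}' >/dev/null
python3 go.py 602.8 157 58 176.8
```

```text
t 14.2 pos [600.7 157.2  90.1] yaw 176.9 w 31.7 F [ 0.4  1.3 -0.6] | go [  2.1  -0.2 -32.1] -0.002
```

```bash

python3 -m creep '{"translation":[[2,0,-15],[2,0,-32],[2,0,-32],[2,0,-32],[2,0,-32]],"yaw":[0,0,0,0,0],"gripper":[255,255,255,255,255]}' >/dev/null
python3 go.py 602.8 157.2 44 176.8
python3 -m creep '{"translation":[[0,0.2,-4],[0,0.2,-10],[0,0.2,-14],[0,0.2,-14],[0,0.2,-14]],"yaw":[0,0,0,0,0],"gripper":[255,255,255,255,255]}'
python3 -m creep '{"translation":[[0,0,-3],[0,0,-6],[0,0,-7],[0,0,-7]],"yaw":[0,0,0,0],"gripper":[255,255,255,255]}'
```

```text
t 14.62 pos [602.9 157.9  58.8] yaw 177.0 w 31.7 F [ 0.1 -0.7  0.3] | go [ -0.1  -0.7 -14.8] -0.003
time_s: 15.03
ee_pos: [0.6028, 0.158, 0.0445]
eef_rot: [-3.14, -0.011, 3.089]
force: [0.2, 0.5, -0.1]
grip_width: 0.0316
time_s: 15.37
ee_pos: [0.6028, 0.158, 0.0374]
eef_rot: [-3.14, -0.011, 3.089]
force: [-0.1, 0.3, -0.4]
grip_width: 0.0315
```

```bash

python3 -m creep '{"translation":[[0,0,-1],[0,0,-1],[0,0,-1],[0,0,20],[0,0,60]],"yaw":[0,0,0,0,0],"gripper":[120,110,110,110,110]}' >/dev/null
python3 -m creep '{"translation":[[-30,-20,20],[-60,-40,40],[-90,-60,60],[-120,-80,60],[-150,-100,60]],"yaw":[0,0,0,0,0],"gripper":[157,157,157,157,157]}' >/dev/null
python3 -m creep '{"translation":[[0,-20,0],[0,-40,0],[0,-40,0]],"yaw":[-0.03,-0.05,-0.05],"gripper":[157,157,157]}' >/dev/null
python3 go.py 472.4 -132.8 110 173.9
cat > w.py <<'E'
from h import *
Y=np.radians(-6.1);X=np.array([np.cos(Y),np.sin(Y)]);N=np.array([-np.sin(Y),np.cos(Y)])
HB=np.array([467.3,-180.5])
def strips(c,offs=(48,0,-48)):
    # sample along the rim of each wheel; angle from top, + = toward the robot
    for nm,o in zip('abc',offs):
        out=[]
        for th in range(-66,68,3):
            r=np.radians(th);cols=[]
            for e in(-3,0,3):
                p=HB+N*(o+e)-X*35*np.sin(r)
                uv=proj(c,[[p[0]/1e3,p[1]/1e3,(45+35*np.cos(r))/1e3]])[0]
                cols.append(cv2.getRectSubPix(np.ascontiguousarray(c['pixels']),(1,1),tuple(map(float,uv)))[0,0])
            rgb=np.median(cols,0)
            h=cv2.cvtColor(np.uint8([[rgb]]),cv2.COLOR_RGB2HSV)[0,0]
            out.append(f"{th}:{h[0]},{h[1]},{h[2]}")
        print(nm,' '.join(out))
if __name__=='__main__':
    import sys
    s=snap(sys.argv[1]); strips(s)
E
python3 w.py side;python3 - <<'E'
from h import *
s=snap('side');t=snap('top')
d=s['pixels'][245:355,260:390,::-1]
from w import *
for c,(x,y) in((s,(0,0)),):
  d=cv2.resize(s['pixels'][245:345,260:380,::-1],(480,400),interpolation=cv2.INTER_CUBIC)
n=cv2.resize(t['pixels'][140:240,190:270,::-1],(320,400),interpolation=cv2.INTER_CUBIC)
cv2.imwrite('pics/w1.png',np.hstack([d,n]))
E
```

```text
t 16.45 pos [449.3  14.7 155.3] yaw 174.0 w 36.0 F [-0.6  0.3  0.1] | go [  23.1 -147.5  -45.3] -0.001
a -66:46,107,69 -63:48,109,70 -60:48,110,72 -57:49,112,73 -54:50,114,74 -51:50,121,76 -48:51,123,79 -45:52,124,80 -42:53,120,81 -39:58,100,84 -36:65,93,85 -33:81,91,84 -30:103,114,96 -27:111,138,116 -24:115,143,123 -21:117,142,124 -18:119,134,118 -15:120,124,109 -12:118,121,101 -9:121,116,99 -6:119,107,95 -3:120,113,95 0:119,114,96 3:119,106,96 6:118,109,96 9:126,95,89 12:143,91,84 15:152,90,85 18:153,97,84 21:153,100,84 24:153,100,84 27:153,91,84 30:153,92,83 33:153,91,81 36:152,96,85 39:151,114,85 42:152,103,97 45:157,64,103 48:5,32,105 51:18,36,105 54:20,36,105 57:18,36,106 60:18,32,104 63:19,39,104 66:17,40,103
b -66:5,171,91 -63:4,167,96 -60:4,158,97 -57:4,159,98 -54:5,168,97 -51:4,170,96 -48:4,167,98 -45:4,171,100 -42:4,167,99 -39:4,164,98 -36:3,158,97 -33:3,156,98 -30:4,155,99 -27:4,157,101 -24:4,159,106 -21:3,156,113 -18:6,171,118 -15:10,178,123 -12:11,185,128 -9:13,196,125 -6:13,196,125 -3:11,191,127 0:12,190,125 3:12,188,125 6:12,190,125 9:12,187,124 12:10,182,125 15:11,182,126 18:13,180,122 21:19,176,119 24:24,184,125 27:25,199,128 30:25,201,128 33:25,201,128 36:25,205,127 39:25,203,127 42:25,196,126 45:25,199,124 48:24,207,134 51:26,240,165 54:28,239,158 57:35,185,121 60:51,149,101 63:63,147,90 66:57,144,94
c -66:15,45,45 -63:17,51,45 -60:13,51,45 -57:17,51,45 -54:15,45,45 -51:15,45,45 -48:15,54,47 -45:19,58,48 -42:16,65,51 -39:17,83,55 -36:16,102,60 -33:15,105,63 -30:14,102,65 -27:14,108,66 -24:12,110,65 -21:13,112,64 -18:12,110,65 -15:11,107,67 -12:15,110,65 -9:14,116,64 -6:16,100,64 -3:15,94,60 0:11,86,62 3:6,144,85 6:3,170,108 9:3,178,113 12:2,172,114 15:3,172,111 18:2,173,112 21:2,172,113 24:2,172,111 27:2,178,112 30:3,179,114 33:3,181,111 36:4,175,109 39:8,179,111 42:12,190,117 45:13,202,129 48:14,217,149 51:15,237,168 54:14,224,175 57:13,226,175 60:14,231,172 63:14,230,171 66:13,224,173
```

View pics/w1.png

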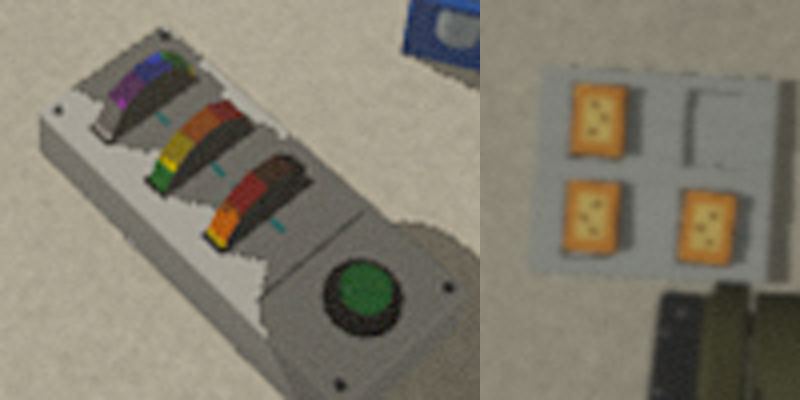

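All three blocks sit squarely in pockets, w1 top crop at (600,120), (592,217) and (707,228). The wheels read a ≈ 6.3, b ≈ 2.95 and c ≈ 1.5. I start on wheel a, which needs about -119°, in two strokes.

```bash

python3 -m creep '{"translation":[[8,-35,0],[16,-70,-10],[24,-105,-20],[32,-140,-30],[36,-149,-40]],"yaw":[0,0,0,0,0],"gripper":[157,157,157,157,157]}' >/dev/null
python3 -m creep '{"translation":[[0,0,0],[0,0,0]],"yaw":[0,0],"gripper":[157,157]}' >/dev/null
python3 go.py 485.8 -134.2 75.4 173.9
```

```text
t 17.18 pos [ 486.4 -134.3  113.5] yaw 174.1 w 35.9 F [-0.3 -0.1 -0.3] | go [ -0.6   0.1 -38.1] -0.003
```

```bash

python3 -m creep '{"translation":[[-0.6,0,-15],[-0.6,0,-38],[-0.6,0,-38],[-0.6,0,-38],[-0.6,0,-38]],"yaw":[0,0,0,0,0],"gripper":[157,157,157,157,157]}' 15
python3 -m creep '{"translation":[[0,0,0],[0,0,0],[0,0,0],[0,0,0],[0,0,0]],"yaw":[0,0,0,0,0],"gripper":[255,255,255,255,255]}' 15
python3 -m creep '{"translation":[[-2.5,0.3,1.3],[-5.2,0.6,2.3],[-7.9,0.8,3.0],[-10.6,1.1,3.5],[-13.4,1.4,3.6]],"yaw":[0,0,0,0,0],"gripper":[255,255,255,255,255]}'
python3 go.py 472.4 -132.8 79
python3 -m creep '{"translation":[[-2.8,0.3,-0.1],[-5.6,0.6,-0.6],[-8.3,0.9,-1.3],[-11,1.1,-2.3],[-13.4,1.4,-3.6]],"yaw":[0,0,0,0,0],"gripper":[255,255,255,255,255]}'
python3 w.py side | grep ^a
```

```text
time_s: 17.6
ee_pos: [0.4864, -0.1336, 0.0769]
eef_rot: [-3.138, -0.016, 3.039]
force: [0.0, 0.0, -0.2]
grip_width: 0.036
time_s: 18.02
ee_pos: [0.4866, -0.1355, 0.0777]
eef_rot: [-3.134, -0.014, 3.039]
force: [-3.3, -16.0, 3.3]
grip_width: 0.0138
time_s: 18.43
ee_pos: [0.474, -0.1345, 0.0819]
eef_rot: [-3.134, -0.011, 3.039]
force: [9.3, -3.1, -4.2]
grip_width: 0.0139
t 18.43 pos [ 474.  -134.5   81.9] yaw 174.1 w 13.9 F [ 9.3 -3.1 -4.2] | go [-1.6  1.7 -2.9] 0.0
time_s: 18.85
ee_pos: [0.4619, -0.1333, 0.0798]
eef_rot: [-3.133, -0.007, 3.039]
force: [4.7, -0.1, 8.7]
grip_width: 0.014
a -66:19,21,97 -63:17,18,98 -60:21,18,98 -57:19,21,99 -54:17,18,97 -51:21,19,94 -48:21,20,91 -45:26,21,86 -42:38,25,81 -39:30,25,83 -36:27,26,89 -33:24,27,96 -30:18,30,103 -27:19,33,108 -24:20,28,111 -21:19,25,113 -18:14,25,113 -15:16,25,112 -12:18,23,111 -9:18,27,113 -6:19,25,110 -3:16,25,112 0:20,21,110 3:20,28,110 6:18,30,110 9:19,25,110 12:22,26,109 15:129,33,101 18:123,77,103 21:118,119,107 24:117,129,109 27:118,126,109 30:117,127,110 33:115,134,110 36:126,111,110 39:146,117,107 42:150,132,118 45:150,138,122 48:150,137,119 51:150,135,123 54:150,137,121 57:150,142,120 60:150,129,125 63:150,137,123 66:150,140,122
```

```bash

python3 -m creep '{"translation":[[0,0,0],[0,0,0],[0,0,0],[0,0,20],[0,0,40]],"yaw":[0,0,0,0,0],"gripper":[157,157,157,157,157]}' >/dev/null
python3 -m creep '{"translation":[[0,35,0],[0,70,0],[0,100,0],[0,130,0],[0,130,0]],"yaw":[0,0,0,0,0],"gripper":[157,157,157,157,157]}' >/dev/null
python3 w.py side; python3 go.py 485.8 -135 112 173.9
python3 - <<'E'
from h import *
save(snap('side'),'w2.png',(255,240,385,340),5)
E
```

```text
a -66:23,165,110 -63:24,165,111 -60:25,167,110 -57:24,174,110 -54:24,176,110 -51:24,176,110 -48:26,170,105 -45:29,164,98 -42:29,154,96 -39:32,143,91 -36:38,133,88 -33:46,123,85 -30:51,117,83 -27:56,110,81 -24:54,116,81 -21:53,118,82 -18:53,111,83 -15:53,114,85 -12:52,118,82 -9:51,121,80 -6:53,115,80 -3:50,124,82 0:52,107,81 3:81,69,74 6:114,105,97 9:118,115,104 12:119,121,103 15:119,112,105 18:118,117,105 21:119,113,102 24:119,116,101 27:119,113,97 30:118,125,114 33:117,153,150 36:117,146,155 39:129,128,128 42:146,130,110 45:151,128,112 48:150,130,114 51:151,130,112 54:149,128,112 57:149,132,112 60:150,126,113 63:151,128,112 66:151,133,111
b -66:4,157,99 -63:3,158,103 -60:3,158,103 -57:2,155,102 -54:3,153,102 -51:3,156,103 -48:3,158,103 -45:4,158,102 -42:4,159,101 -39:4,159,101 -36:3,159,101 -33:3,158,102 -30:3,156,103 -27:3,159,104 -24:3,166,106 -21:5,174,110 -18:7,177,118 -15:10,178,126 -12:11,178,129 -9:12,181,128 -6:12,188,126 -3:12,188,126 0:11,187,128 3:12,185,127 6:12,183,127 9:12,188,129 12:12,186,130 15:12,187,128 18:13,187,123 21:19,187,116 24:25,196,120 27:26,208,124 30:26
[... 175 characters left out ...]
c -66:23,51,45 -63:30,41,44 -60:30,34,45 -57:30,34,45 -54:26,45,45 -51:23,51,45 -48:20,65,47 -45:17,83,49 -42:14,85,51 -39:14,93,55 -36:16,101,58 -33:12,105,63 -30:12,105,68 -27:12,99,67 -24:13,109,63 -21:15,113,63 -18:14,114,65 -15:16,116,66 -12:13,114,65 -9:11,110,67 -6:14,102,65 -3:14,97,63 0:11,106,65 3:6,145,86 6:4,177,108 9:2,180,115 12:3,174,116 15:2,173,115 18:2,169,116 21:3,174,117 24:3,169,116 27:3,174,114 30:3,176,113 33:2,177,115 36:4,175,112 39:8,176,113 42:12,185,120 45:13,197,123 48:14,200,126 51:13,188,126 54:12,202,149 57:13,219,168 60:14,233,174 63:14,237,175 66:13,227,175
t 19.78 pos [460.4  -1.1 119.1] yaw 174.3 w 36.4 F [ 0.2 -1.1  0.3] | go [  25.4 -133.9   -7.1] -0.007
```

View pics/w2.png

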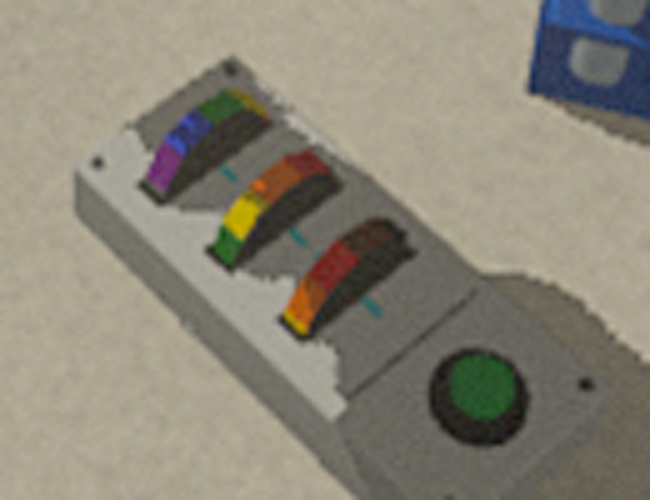

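Wheel a now reads about 5.4; the stroke fell short because the motion lagged. I make a wider stroke, with a hold row at the end of each call.

```bash

python3 -m creep '{"translation":[[6,-35,0],[12,-70,0],[20,-105,0],[31,-134.5,0],[31,-134.5,0]],"yaw":[-0.007,-0.007,-0.007,-0.007,-0.007],"gripper":[157,157,157,157,157]}' >/dev/null
python3 -m creep '{"translation":[[0,0,-20],[0,0,-40],[0,0,-48],[0,0,-48],[0,0,-48]],"yaw":[0,0,0,0,0],"gripper":[157,157,157,157,157]}' >/dev/null
python3 go.py 491.4 -135.8 71 173.9
```

```text
t 20.67 pos [ 492.  -142.5   71.3] yaw 173.6 w 36.3 F [-0.3 -0.4  0.3] | go [-0.6  6.7 -0.3] 0.006
```

```bash

python3 -m creep '{"translation":[[0,6.7,0],[0,6.7,0],[0,6.7,0]],"yaw":[0,0,0],"gripper":[157,157,157]}' >/dev/null
python3 -m creep '{"translation":[[0,0,0],[0,0,0],[0,0,0],[0,0,0],[0,0,0]],"yaw":[0,0,0,0,0],"gripper":[255,255,255,255,255]}' 20
python3 -m creep '{"translation":[[-4.4,0.5,3.5],[-6.8,0.7,5],[-9.4,1,6.1],[-12.1,1.3,7],[-12.1,1.3,7]],"yaw":[0,0,0,0,0],"gripper":[255,255,255,255,255]}'
python3 -m creep '{"translation":[[-5.6,0.6,0.9],[-8.4,0.9,0.9],[-11.2,1.2,0.6],[-14,1.5,0],[-14,1.5,0]],"yaw":[0,0,0,0,0],"gripper":[255,255,255,255,255]}'
python3 -m creep '{"translation":[[-5.3,0.6,-2],[-7.7,0.8,-3.5],[-10,1.1,-5.1],[-12.1,1.3,-7],[-12.1,1.3,-7]],"yaw":[0,0,0,0,0],"gripper":[255,255,255,255,255]}'
python3 -m creep '{"translation":[[0,0,0],[0,0,0],[0,0,0],[0,0,20],[0,0,40]],"yaw":[0,0,0,0,0],"gripper":[157,157,157,157,157]}' >/dev/null
python3 -m creep '{"translation":[[0,35,0],[0,70,0],[0,100,0],[0,100,0],[0,100,0]],"yaw":[0,0,0,0,0],"gripper":[157,157,157,157,157]}' >/dev/null
python3 w.py side|grep ^a; python3 w.py top|grep ^a; python3 go.py 472.4 -135.8 112 173.9
```

```text
time_s: 21.33
ee_pos: [0.4924, -0.1363, 0.0724]
eef_rot: [-3.131, -0.009, 3.03]
force: [-1.0, -6.6, 0.5]
grip_width: 0.014
time_s: 21.75
ee_pos: [0.4802, -0.1351, 0.0794]
eef_rot: [-3.131, -0.008, 3.03]
force: [2.2, -3.5, -5.1]
grip_width: 0.0136
time_s: 22.17
ee_pos: [0.4673, -0.1338, 0.0804]
eef_rot: [-3.131, -0.004, 3.03]
force: [6.6, -1.2, 0.9]
grip_width: 0.0137
time_s: 22.58
ee_pos: [0.4561, -0.1326, 0.0747]
eef_rot: [-3.13, -0.001, 3.03]
force: [2.8, 1.9, 7.0]
grip_width: 0.0136
a -66:12,159,106 -63:12,163,108 -60:12,165,110 -57:12,168,111 -54:12,168,112 -51:11,165,113 -48:12,166,112 -45:11,165,111 -42:12,171,115 -39:11,180,130 -36:12,184,136 -33:15,189,139 -30:18,192,142 -27:23,212,148 -24:25,231,162 -21:26,239,174 -18:27,240,171 -15:26,242,170 -12:26,217,156 -9:26,209,138 -6:25,202,130 -3:25,184,126 0:25,191,127 3:25,191,128 6:25,187,128 9:25,178,116 12:33,143,93 15:52,117,85 18:56,121,84 21:55,117,87 24:53,125,86 27:51,135,83 30:53,123,85 33:56,117,85 36:53,122,86 39:51,129,87 42:53,125,88 45:63,84,82 48:107,85,84 51:117,128,112 54:118,145,130 57:118,146,136 60:117,149,135 63:116,155,135 66:117,150,133
a -66:6,167,67 -63:6,169,71 -60:8,173,75 -57:8,182,80 -54:9,179,80 -51:9,183,81 -48:10,183,81 -45:11,183,81 -42:11,177,78 -39:12,170,72 -36:13,157,60 -33:17,122,48 -30:19,95,43 -27:25,75,41 -24:28,79,42 -21:28,72,46 -18:28,74,45 -15:32,83,46 -12:30,74,48 -9:28,75,51 -6:28,82,50 -3:28,85,51 0:28,77,53 3:30,80,54 6:28,80,54 9:28,82,53 12:28,85,54 15:27,88,55 18:28,90,54 21:27,88,55 24:28,83,55 27:28,85,54 30:28,79,55 33:28,77,56 36:27,87,56 39:27,83,55 42:28,80,54 45:28,79,55 48:30,80,54 51:30,79,55 54:30,74,55 57:28,76,54 60:26,82,53 63:28,83,52 66:28,80,51
t 23.52 pos [455.3 -32.9 114.2] yaw 173.6 w 36.1 F [0.7 0.2 0.1] | go [  17.1 -102.9   -2.2] 0.005
```

```bash

python3 -m creep '{"translation":[[10,-35,0],[20,-70,0],[30,-103,0],[30,-103,0],[30,-103,0]],"yaw":[0.005,0.005,0.005,0.005,0.005],"gripper":[157,157,157,157,157]}' >/dev/null
python3 -m creep '{"translation":[[0,0,0],[0,0,0]],"yaw":[0,0],"gripper":[157,157]}' >/dev/null
python3 go.py 485 -135.7 87.2 173.9
```

```text
t 24.1 pos [ 484.5 -137.9  113.6] yaw 173.7 w 36.0 F [-0.  -0.2  0. ] | go [  0.5   2.2 -26.4] 0.004
```

```bash

python3 -m creep '{"translation":[[0.5,2.2,-15],[0.5,2.2,-26.5],[0.5,2.2,-26.5],[0.5,2.2,-26.5],[0.5,2.2,-26.5]],"yaw":[0,0,0,0,0],"gripper":[157,157,157,157,157]}' >/dev/null
python3 -m creep '{"translation":[[0,0,0],[0,0,0],[0,0,0],[0,0,0],[0,0,0]],"yaw":[0,0,0,0,0],"gripper":[255,255,255,255,255]}' 20
python3 -m creep '{"translation":[[-3.4,0.4,1.3],[-6.5,0.7,2.1],[-9.6,1,2.6],[-12.7,1.3,2.8],[-12.7,1.3,2.8]],"yaw":[0,0,0,0,0],"gripper":[255,255,255,255,255]}'
python3 -m creep '{"translation":[[-3.1,0.3,-0.2],[-6.2,0.6,-0.7],[-9.3,1,-1.5],[-12.7,1.3,-2.8],[-12.7,1.3,-2.8]],"yaw":[0,0,0,0,0],"gripper":[255,255,255,255,255]}'
python3 -m creep '{"translation":[[0,0,0],[0,0,0],[0,0,0],[0,0,20],[0,0,40]],"yaw":[0,0,0,0,0],"gripper":[157,157,157,157,157]}' >/dev/null
python3 -m creep '{"translation":[[0,35,0],[0,70,0],[0,100,0],[0,100,0],[0,100,0]],"yaw":[0,0,0,0,0],"gripper":[157,157,157,157,157]}' >/dev/null
python3 w.py side|grep ^a;  python3 go.py 472.4 -135.8 112 173.9
```

```text
time_s: 24.93
ee_pos: [0.4854, -0.1356, 0.0881]
eef_rot: [-3.131, -0.004, 3.032]
force: [-0.9, -0.5, 3.0]
grip_width: 0.0139
time_s: 25.35
ee_pos: [0.4726, -0.1343, 0.091]
eef_rot: [-3.131, -0.003, 3.031]
force: [2.9, -0.3, -2.0]
grip_width: 0.0138
time_s: 25.77
ee_pos: [0.4602, -0.133, 0.089]
eef_rot: [-3.131, -0.001, 3.031]
force: [3.3, 1.4, 3.5]
grip_width: 0.0138
a -66:4,149,94 -63:5,151,96 -60:4,151,98 -57:5,154,98 -54:4,156,98 -51:3,152,97 -48:3,153,100 -45:3,155,105 -42:6,161,108 -39:7,168,114 -36:8,174,120 -33:10,176,123 -30:11,177,125 -27:12,178,126 -24:13,172,126 -21:13,174,126 -18:12,179,124 -15:11,182,125 -12:11,177,125 -9:12,181,124 -6:13,182,123 -3:12,173,125 0:11,168,126 3:14,180,126 6:21,196,125 9:25,196,130 12:25,191,132 15:25,192,133 18:25,191,135 21:25,189,132 24:25,193,131 27:25,197,133 30:25,195,131 33:25,204,130 36:26,200,138 39:28,200,134 42:42,166,117 45:59,146,112 48:59,147,113 51:58,147,113 54:57,159,111 57:56,156,108 60:56,149,111 63:57,145,111 66:55,155,112
t 26.65 pos [459.4 -32.8 128.5] yaw 173.7 w 36.2 F [-0.7 -0.6  0.3] | go [  13.  -103.   -16.5] 0.003
```

```bash

python3 -m creep '{"translation":[[6,-35,0],[12,-70,-15],[18.5,-101,-15],[18.5,-101,-15],[18.5,-101,-15]],"yaw":[0,0,0,0,0],"gripper":[157,157,157,157,157]}' >/dev/null
python3 -m creep '{"translation":[[0,0,-10],[0,0,-24],[0,0,-24],[0,0,-24]],"yaw":[0,0,0,0],"gripper":[157,157,157,157]}' >/dev/null
python3 go.py 477.9 -135 89.5 173.9
```

```text
t 27.4 pos [ 476.9 -135.3   88.4] yaw 173.6 w 36.2 F [ 0.3 -0.   0.4] | go [1.  0.3 1.1] 0.006
```

```bash

python3 -m creep '{"translation":[[0,0,0],[0,0,0],[0,0,0],[0,0,0],[0,0,0]],"yaw":[0,0,0,0,0],"gripper":[255,255,255,255,255]}' 20 >/dev/null
python3 -m creep '{"translation":[[-3,0.3,0.2],[-6,0.6,0.3],[-9,1,0],[-11,1.2,0],[-11,1.2,0]],"yaw":[0,0,0,0,0],"gripper":[255,255,255,255,255]}'
python3 -m creep '{"translation":[[0,0,0],[0,0,0],[0,0,0],[0,0,20],[0,0,40]],"yaw":[0,0,0,0,0],"gripper":[157,157,157,157,157]}' >/dev/null
python3 -m creep '{"translation":[[0,40,0],[0,80,0],[0,120,0],[0,150,0],[0,150,0]],"yaw":[0,0,0,0,0],"gripper":[157,157,157,157,157]}' >/dev/null
python3 w.py side|grep ^a; python3 w.py top;  python3 go.py 467.3 -182 112 173.9
```

```text
time_s: 28.23
ee_pos: [0.4668, -0.1338, 0.0893]
eef_rot: [-3.132, -0.003, 3.029]
force: [4.7, 2.2, -1.7]
grip_width: 0.0138
a -66:3,145,97 -63:4,149,99 -60:4,157,101 -57:3,155,102 -54:4,151,101 -51:3,149,101 -48:4,148,100 -45:5,151,101 -42:4,146,101 -39:5,148,100 -36:3,139,99 -33:4,144,99 -30:2,143,102 -27:3,155,107 -24:6,166,114 -21:9,171,119 -18:12,182,125 -15:12,185,127 -12:12,180,129 -9:12,181,128 -6:12,184,125 -3:12,184,126 0:12,177,127 3:12,179,127 6:12,187,127 9:12,178,126 12:12,173,125 15:15,178,119 18:22,191,119 21:25,189,124 24:25,183,128 27:25,188,129 30:25,188,126 33:26,215,146 36:26,245,176 39:27,255,194 42:27,255,195 45:26,255,193 48:27,254,188 51:29,218,151 54:42,164,120 57:57,148,102 60:56,144,99 63:56,139,101 66:56,145,100
a -66:11,121,40 -63:9,136,43 -60:6,144,46 -57:6,160,51 -54:4,166,57 -51:3,175,64 -48:3,176,68 -45:2,176,71 -42:2,177,72 -39:2,181,72 -36:2,176,71 -33:1,172,71 -30:1,174,72 -27:1,176,71 -24:2,180,71 -21:2,171,73 -18:6,180,78 -15:9,187,86 -12:11,192,93 -9:11,185,95 -6:11,186,96 -3:11,186,96 0:11,185,95 3:10,178,93 6:11,178,93 9:11,186,96 12:12,188,95
[... 803 characters left out ...]
73,102 63:32,166,89 66:36,159,80
c -66:21,43,42 -63:15,54,38 -60:21,56,32 -57:26,69,26 -54:25,70,22 -51:23,46,22 -48:30,44,23 -45:10,33,23 -42:8,44,23 -39:20,64,24 -36:17,69,26 -33:19,76,27 -30:9,85,30 -27:12,77,33 -24:8,103,37 -21:9,111,39 -18:11,108,40 -15:8,118,39 -12:11,114,38 -9:13,127,38 -6:12,131,39 -3:11,121,40 0:10,128,42 3:6,136,45 6:3,153,55 9:0,161,65 12:1,178,73 15:1,189,73 18:1,186,74 21:0,177,75 24:2,188,76 27:1,187,75 30:1,187,75 33:2,194,75 36:3,188,76 39:4,179,77 42:6,180,78 45:8,184,79 48:9,184,79 51:10,182,80 54:10,182,84 57:11,186,89 60:11,191,95 63:11,190,102 66:11,191,108
t 29.17 pos [466.   16.9 129. ] yaw 173.7 w 36.3 F [0.7 0.  0.4] | go [   1.3 -198.9  -17. ] 0.004
```

Wheel a now reads 3; the centre of orange is at -3° from the side and about 0° from the top. Wheel b needs about +147°, so three wide strokes.

```bash

python3 -m creep '{"translation":[[-5,-40,0],[-10,-80,0],[-15,-120,0],[-21,-160,0],[-21.6,-197,0]],"yaw":[0,0,0,0,0],"gripper":[157,157,157,157,157]}' >/dev/null
python3 -m creep '{"translation":[[0,0,0],[0,0,0]],"yaw":[0,0],"gripper":[157,157]}' >/dev/null
python3 go.py 444.4 -179.7 79.3 173.9
```

```text
t 29.75 pos [ 441.9 -186.2  128.8] yaw 173.3 w 36.0 F [ 0.3  0.5 -0.8] | go [  2.5   6.5 -49.5] 0.01
```

```bash

python3 -m creep '{"translation":[[2.5,6.5,-10],[2.5,6.5,-35],[2.5,6.5,-49.5],[2.5,6.5,-49.5],[2.5,6.5,-49.5]],"yaw":[0.01,0.01,0.01,0.01,0.01],"gripper":[157,157,157,157,157]}'
python3 -m creep '{"translation":[[0,0,0],[0,0,0],[0,0,0],[0,0,0],[0,0,0]],"yaw":[0,0,0,0,0],"gripper":[255,255,255,255,255]}' 20
python3 -m creep '{"translation":[[2.5,-0.3,2.6],[5.8,-0.6,5.3],[9.4,-1,7.4],[12.7,-1.3,8.9],[12.7,-1.3,8.9]],"yaw":[0,0,0,0,0],"gripper":[255,255,255,255,255]}'
python3 -m creep '{"translation":[[5.1,-0.5,1.3],[10.3,-1.1,1.8],[15.5,-1.6,1.3],[20.6,-2.2,0],[20.6,-2.2,0]],"yaw":[0,0,0,0,0],"gripper":[255,255,255,255,255]}'
python3 -m creep '{"translation":[[3.3,-0.3,-1.5],[6.9,-0.7,-3.6],[10.2,-1.1,-6.3],[12.7,-1.3,-8.9],[12.7,-1.3,-8.9]],"yaw":[0,0,0,0,0],"gripper":[255,255,255,255,255]}'
python3 -m creep '{"translation":[[0,0,0],[0,0,0],[0,0,0],[0,0,20],[0,0,35]],"yaw":[0,0,0,0,0],"gripper":[157,157,157,157,157]}'
python3 go.py 444.4 -179.7 79.3 173.9
python3 w.py side |grep ^b
```

```text
time_s: 30.17
ee_pos: [0.4442, -0.1786, 0.0788]
eef_rot: [-3.132, -0.009, 3.036]
force: [-0.1, 1.0, 0.7]
grip_width: 0.036
time_s: 30.58
ee_pos: [0.4445, -0.1794, 0.0795]
eef_rot: [-3.131, -0.007, 3.037]
force: [-2.0, -6.3, 2.1]
grip_width: 0.0138
time_s: 31.0
ee_pos: [0.4573, -0.1809, 0.0885]
eef_rot: [-3.131, -0.008, 3.037]
force: [-2.1, -4.1, -4.1]
grip_width: 0.0142
time_s: 31.42
ee_pos: [0.4785, -0.1832, 0.0888]
eef_rot: [-3.13, -0.008, 3.037]
force: [-1.6, -1.4, 1.1]
grip_width: 0.0134
time_s: 31.83
ee_pos: [0.4925, -0.1847, 0.0809]
eef_rot: [-3.13, -0.005, 3.037]
force: [2.1, -0.4, 3.1]
grip_width: 0.0139
time_s: 32.25
ee_pos: [0.4924, -0.1845, 0.1164]
eef_rot: [-3.13, -0.006, 3.037]
force: [-0.1, 0.3, 1.0]
grip_width: 0.0357
t 32.25 pos [ 492.4 -184.5  116.4] yaw 174.0 w 35.7 F [-0.1  0.3  1. ] | go [-48.    4.8 -37.1] -0.002
b -66:19,181,134 -63:21,196,147 -60:22,194,158 -57:24,196,165 -54:24,206,171 -51:25,220,174 -48:26,228,180 -45:26,240,188 -42:26,254,195 -39:26,255,195 -36:27,255,194 -33:27,255,195 -30:27,255,195 -27:27,255,196 -24:27,255,197 -21:26,255,200 -18:26,255,201 -15:26,254,199 -12:27,240,185 -9:32,207,161 -6:47,169,152 -3:61,163,150 0:61,163,152 3:60,164,151 6:59,166,152 9:59,161,152 12:60,158,153 15:59,164,152 18:59,166,154 21:58,167,156 24:60,155,148 27:80,112,112 30:114,141,146 33:118,160,172 36:117,162,172 39:116,165,172 42:117,160,171 45:118,155,170 48:117,158,169 51:116,159,170 54:116,161,169 57:116,162,168 60:120,142,162 63:132,134,148 66:146,122,125
```

```bash

python3 -m creep '{"translation":[[-30,3,0],[-48,4.8,0],[-48,4.8,0],[-48,4.8,0],[-48,4.8,-10]],"yaw":[0,0,0,0,0],"gripper":[157,157,157,157,157]}' >/dev/null
python3 -m creep '{"translation":[[0,0,-10],[0,0,-27],[0,0,-27],[0,0,-27]],"yaw":[0,0,0,0],"gripper":[157,157,157,157]}'
python3 go.py 444.4 -179.7 79.3 173.9
```

```text
time_s: 33.05
ee_pos: [0.4467, -0.1805, 0.0824]
eef_rot: [-3.129, -0.001, 3.037]
force: [-0.4, 0.5, 0.6]
grip_width: 0.0358
t 33.05 pos [ 446.7 -180.5   82.4] yaw 174.0 w 35.8 F [-0.4  0.5  0.6] | go [-2.3  0.8 -3.1] -0.002
```

```bash

python3 -m creep '{"translation":[[-2.3,0.8,-3],[-2.3,0.8,-3],[-2.3,0.8,-3]],"yaw":[0,0,0],"gripper":[157,157,157]}' >/dev/null
python3 -m creep '{"translation":[[0,0,0],[0,0,0],[0,0,0],[0,0,0],[0,0,0]],"yaw":[0,0,0,0,0],"gripper":[255,255,255,255,255]}' 20 >/dev/null
python3 -m creep '{"translation":[[2.5,-0.3,2.6],[5.8,-0.6,5.3],[9.4,-1,7.4],[12.7,-1.3,8.9],[12.7,-1.3,8.9]],"yaw":[0,0,0,0,0],"gripper":[255,255,255,255,255]}' >/dev/null
python3 -m creep '{"translation":[[5.1,-0.5,1.3],[10.3,-1.1,1.8],[15.5,-1.6,1.3],[20.6,-2.2,0],[20.6,-2.2,0]],"yaw":[0,0,0,0,0],"gripper":[255,255,255,255,255]}' >/dev/null
python3 -m creep '{"translation":[[3.3,-0.3,-1.5],[6.9,-0.7,-3.6],[10.2,-1.1,-6.3],[12.7,-1.3,-8.9],[12.7,-1.3,-8.9]],"yaw":[0,0,0,0,0],"gripper":[255,255,255,255,255]}'
python3 -m creep '{"translation":[[0,0,0],[0,0,0],[0,0,0],[0,0,20],[0,0,35]],"yaw":[0,0,0,0,0],"gripper":[157,157,157,157,157]}' >/dev/null
python3 go.py 459 -181.3 89 173.9
python3 w.py side |grep ^b
```

```text
time_s: 34.97
ee_pos: [0.4933, -0.1848, 0.0812]
eef_rot: [-3.128, 0.004, 3.038]
force: [1.1, -0.3, 2.1]
grip_width: 0.0136
t 35.38 pos [ 493.2 -184.7  116.8] yaw 174.0 w 35.9 F [ 0.3 -0.6 -0.6] | go [-34.2   3.4 -27.8] -0.002
b -66:54,146,94 -63:58,133,94 -60:71,118,93 -57:83,118,95 -54:92,125,98 -51:96,144,103 -48:100,149,111 -45:105,155,123 -42:109,163,139 -39:113,163,150 -36:116,164,166 -33:117,164,168 -30:117,164,168 -27:117,165,168 -24:117,166,167 -21:117,166,167 -18:117,165,167 -15:116,166,167 -12:116,165,167 -9:116,167,166 -6:117,159,159 -3:124,141,152 0:139,137,154 3:149,136,157 6:151,139,162 9:150,140,159 12:150,140,160 15:150,140,159 18:149,140,160 21:150,138,159 24:150,139,160 27:150,147,163 30:150,139,152 33:153,93,131 36:0,27,121 39:26,34,126 42:19,33,131 45:22,30,129 48:21,32,129 51:17,32,127 54:15,32,126 57:19,33,131 60:17,32,129 63:19,28,126 66:21,30,137
```

```bash

python3 -m creep '{"translation":[[-20,2,0],[-32,3.2,0],[-32,3.2,0],[-32,3.2,-10],[-32,3.2,-20]],"yaw":[0,0,0,0,0],"gripper":[157,157,157,157,157]}' >/dev/null
python3 -m creep '{"translation":[[0,0,-8],[0,0,-8],[0,0,-8]],"yaw":[0,0,0],"gripper":[157,157,157]}'
python3 -m creep '{"translation":[[0,0,0],[0,0,0],[0,0,0],[0,0,0],[0,0,0]],"yaw":[0,0,0,0,0],"gripper":[255,255,255,255,255]}' 20 >/dev/null
python3 -m creep '{"translation":[[3,-0.3,0.3],[6,-0.6,0.6],[9,-1,0.3],[12,-1.3,0],[12,-1.3,0]],"yaw":[0,0,0,0,0],"gripper":[255,255,255,255,255]}'
python3 -m creep '{"translation":[[0,0,0],[0,0,0],[0,0,0],[0,0,20],[0,0,35]],"yaw":[0,0,0,0,0],"gripper":[157,157,157,157,157]}' >/dev/null
python3 go.py 439.3 -227.5 79.3 173.9
python3 w.py side |grep ^b
```

```text
time_s: 36.1
ee_pos: [0.4631, -0.1821, 0.0902]
eef_rot: [-3.127, 0.008, 3.038]
force: [0.6, -0.1, -0.1]
grip_width: 0.0363
time_s: 36.93
ee_pos: [0.4748, -0.1828, 0.0901]
eef_rot: [-3.128, 0.006, 3.038]
force: [-3.5, 1.5, -1.0]
grip_width: 0.0139
t 37.35 pos [ 474.7 -182.8  125.7] yaw 174.0 w 36.0 F [ 0.  -0.6 -0.6] | go [-35.4 -44.7 -46.4] -0.002
b -66:23,47,129 -63:16,31,122 -60:18,25,122 -57:18,27,125 -54:19,28,128 -51:8,17,123 -48:127,28,117 -45:120,76,130 -42:119,118,141 -39:118,138,146 -36:117,158,150 -33:118,165,150 -30:118,160,147 -27:116,163,144 -24:117,154,137 -21:116,149,128 -18:126,130,120 -15:137,119,109 -12:148,129,117 -9:151,145,137 -6:150,150,143 -3:149,157,145 0:149,156,144 3:149,149,145 6:150,150,143 9:149,149,145 12:149,149,145 15:149,157,143 18:149,146,131 21:154,79,113 24:11,33,123 27:24,37,137 30:22,34,137 33:19,32,136 36:19,30,135 39:23,30,136 42:23,31,133 45:21,31,133 48:22,29,131 51:19,33,132 54:19,29,140 57:17,26,175 60:19,26,187 63:18,28,181 66:19,28,173
```

```bash

python3 -m creep '{"translation":[[-20,-22,0],[-35.4,-44.7,0],[-35.4,-44.7,0],[-35.4,-44.7,-20],[-35.4,-44.7,-36]],"yaw":[0,0,0,0,0],"gripper":[157,157,157,157,157]}' >/dev/null
python3 -m creep '{"translation":[[0,0,-9],[0,0,-9],[0,0,-9]],"yaw":[0,0,0],"gripper":[157,157,157]}'
python3 go.py 439.3 -227.4 79.3 173.9
```

```text
time_s: 38.07
ee_pos: [0.4409, -0.2283, 0.0834]
eef_rot: [-3.126, 0.011, 3.037]
force: [-1.0, -0.2, 0.8]
grip_width: 0.0361
t 38.07 pos [ 440.9 -228.3   83.4] yaw 174.0 w 36.1 F [-1.  -0.2  0.8] | go [-1.6  0.9 -4.1] -0.002
```

```bash

python3 -m creep '{"translation":[[-1.6,0.9,-4],[-1.6,0.9,-4],[-1.6,0.9,-4]],"yaw":[0,0,0],"gripper":[157,157,157]}' >/dev/null
python3 -m creep '{"translation":[[0,0,0],[0,0,0],[0,0,0],[0,0,0],[0,0,0]],"yaw":[0,0,0,0,0],"gripper":[255,255,255,255,255]}' 20
python3 -m creep '{"translation":[[2.5,-0.3,2.6],[5.8,-0.6,5.3],[9.4,-1,7.4],[12.7,-1.3,8.9],[12.7,-1.3,8.9]],"yaw":[0,0,0,0,0],"gripper":[255,255,255,255,255]}' >/dev/null
python3 -m creep '{"translation":[[5.1,-0.5,1.3],[10.3,-1.1,1.8],[15.5,-1.6,1.3],[20.6,-2.2,0],[20.6,-2.2,0]],"yaw":[0,0,0,0,0],"gripper":[255,255,255,255,255]}' >/dev/null
python3 -m creep '{"translation":[[3.3,-0.3,-1.5],[6.9,-0.7,-3.6],[10.2,-1.1,-6.3],[12.7,-1.3,-8.9],[12.7,-1.3,-8.9]],"yaw":[0,0,0,0,0],"gripper":[255,255,255,255,255]}'
python3 -m creep '{"translation":[[0,0,0],[0,0,0],[0,0,0],[0,0,20],[0,0,35]],"yaw":[0,0,0,0,0],"gripper":[157,157,157,157,157]}' >/dev/null
python3 go.py 450 -228.5 87 173.9
python3 w.py side |grep ^c
```

```text
time_s: 38.73
ee_pos: [0.4395, -0.2273, 0.0798]
eef_rot: [-3.126, 0.012, 3.037]
force: [0.2, 0.9, 2.8]
grip_width: 0.0135
time_s: 39.98
ee_pos: [0.4882, -0.2324, 0.0814]
eef_rot: [-3.125, 0.016, 3.038]
force: [0.6, 1.5, 2.9]
grip_width: 0.0137
t 40.4 pos [ 488.1 -232.4  116.8] yaw 174.0 w 35.9 F [-0.1 -0.1 -0.1] | go [-38.1   3.9 -29.8] -0.002
c -66:2,187,138 -63:2,191,143 -60:1,190,148 -57:1,189,150 -54:1,191,152 -51:2,196,155 -48:1,196,156 -45:1,198,156 -42:2,198,160 -39:2,197,167 -36:2,200,176 -33:6,206,189 -30:10,216,203 -27:13,231,215 -24:16,247,219 -21:17,250,220 -18:17,253,219 -15:17,253,219 -12:16,247,220 -9:16,240,220 -6:16,250,219 -3:16,250,219 0:17,254,221 3:16,240,218 6:14,228,207 9:19,224,196 12:26,250,204 15:27,255,222 18:27,255,227 21:27,255,225 24:27,255,227 27:27,255,226 30:27,255,226 33:27,255,226 36:27,255,226 39:27,255,229 42:27,255,226 45:29,228,181 48:47,164,143 51:63,156,129 54:60,147,127 57:57,155,127 60:57,151,130 63:57,149,130 66:57,149,128
```

```bash

python3 -m creep '{"translation":[[-20,2,0],[-37.5,3.8,0],[-37.5,3.8,0],[-37.5,3.8,-10],[-37.5,3.8,-20]],"yaw":[0,0,0,0,0],"gripper":[157,157,157,157,157]}' >/dev/null
python3 -m creep '{"translation":[[0,0,-9],[0,0,-9],[0,0,-9]],"yaw":[0,0,0],"gripper":[157,157,157]}'
python3 -m creep '{"translation":[[0,0,0],[0,0,0],[0,0,0],[0,0,0],[0,0,0]],"yaw":[0,0,0,0,0],"gripper":[255,255,255,255,255]}' 20 >/dev/null
python3 -m creep '{"translation":[[5.5,-0.6,1.5],[11,-1.2,2],[16.5,-1.8,1.5],[22,-2.3,0],[22,-2.3,0]],"yaw":[0,0,0,0,0],"gripper":[255,255,255,255,255]}'
python3 -m creep '{"translation":[[0,0,0],[0,0,0],[0,0,0],[0,0,20],[0,0,35]],"yaw":[0,0,0,0,0],"gripper":[157,157,157,157,157]}' >/dev/null
python3 -m creep '{"translation":[[-10,40,10],[-10,80,20],[-10,120,20],[-10,160,20],[-10,200,20]],"yaw":[0,0,0,0,0],"gripper":[157,157,157,157,157]}' >/dev/null
python3 -m creep '{"translation":[[0,40,0],[0,60,0],[0,60,0]],"yaw":[0,0,0],"gripper":[157,157,157]}'
python3 w.py side; python3 w.py top; python3 m.py
python3 - <<'E'
from h import *
s=snap('side');t=snap('top')
d=cv2.resize(s['pixels'][240:340,260:360,::-1],(400,400),interpolation=cv2.INTER_CUBIC)
n=cv2.resize(t['pixels'][190:270,320:400,::-1],(400,400),interpolation=cv2.INTER_CUBIC)
cv2.imwrite('pics/w3.png',np.hstack([d,n]))
E
```

```text
time_s: 41.12
ee_pos: [0.4524, -0.2293, 0.0893]
eef_rot: [-3.124, 0.019, 3.038]
force: [0.3, 0.6, -0.5]
grip_width: 0.0359
time_s: 41.95
ee_pos: [0.4747, -0.231, 0.0895]
eef_rot: [-3.125, 0.019, 3.038]
force: [-2.4, 1.8, 0.6]
grip_width: 0.0137
time_s: 43.03
ee_pos: [0.464, 0.0338, 0.1459]
eef_rot: [-3.125, 0.021, 3.041]
force: [-0.5, -0.2, -0.2]
grip_width: 0.0361
a -66:4,155,99 -63:4,148,100 -60:4,143,100 -57:3,150,100 -54:4,148,100 -51:5,145,100 -48:3,142,99 -45:3,150,100 -42:4,148,100 -39:4,145,100 -36:4,141,98 -33:4,143,98 -30:3,148,100 -27:4,157,104 -24:7,165,111 -21:9,171,119 -18:11,176,123 -15:12,178,126 -12:12,184,126 -9:12,180,126 -6:12,180,125 -3:13,185,124 0:13,186,125 3:12,176,126 6:11,174,126 9:11,175,125 12:11,182,123 15:14,171,116 18:21,168,117 21:25,191,124 24:25,193,128 27:25,195,128 30:25,188,126 33:25,190,125 36:26,196,135 39:26,241,168 42:26,251,185 45:26,255,194 48:27,255,189 51:29,226,149 54:42,164,121 57:59,144,101 60:57,137,99 63:56,148,98 66:55,149,99
b -66:115,111,85 -63:117,107,86 -60:116,102,85 -57:118,104,86 -54:117,104,86 -51:118,108,87 -48:118,110,88 -
[... 2465 characters left out ...]
10,189,81 -39:10,187,83 -36:10,183,85 -33:9,181,86 -30:10,189,85 -27:11,195,85 -24:11,191,84 -21:11,189,85 -18:12,186,85 -15:14,181,83 -12:20,180,85 -9:23,178,90 -6:25,175,93 -3:25,181,96 0:25,181,96 3:24,181,96 6:25,174,95 9:25,174,94 12:25,174,95 15:26,175,92 18:26,168,85 21:31,157,70 24:40,147,59 27:52,140,53 30:58,135,51 33:58,135,49 36:57,135,49 39:57,122,48 42:60,130,49 45:61,135,49 48:64,130,49 51:65,122,48 54:74,122,44 57:83,109,42 60:99,113,45 63:109,120,51 66:113,125,55
[5.371e+02 8.860e+01 4.260e+01 3.260e+01 5.000e-01 2.464e+02 1.963e+02]
[5.440e+02 1.614e+02 4.270e+01 3.270e+01 5.000e-01 2.177e+02 1.937e+02]
[6.046e+02 1.574e+02 4.310e+01 3.290e+01 4.000e-01 2.193e+02 1.697e+02]
```

View pics/w3.png

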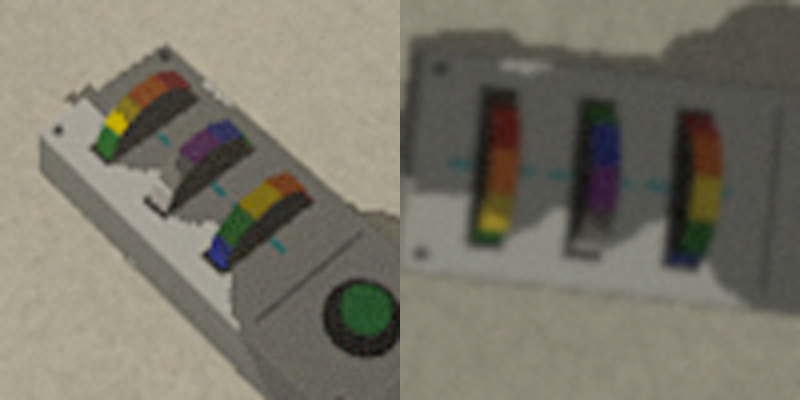

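Blocks and wheels look right: orange, violet and yellow are each on top, with b and c perhaps 3° short. I use the cyan marks to settle the bias between the two cameras.

```bash
python3 - <<'E'
from w import *
for n in('side','top'):
    c=snap(n);hsv=cv2.cvtColor(np.ascontiguousarray(c['pixels']),cv2.COLOR_RGB2HSV)
    m=cv2.inRange(hsv,(82,60,40),(100,255,255))
    k,l,st,ce=cv2.connectedComponentsWithStats(m)
    for i in range(1,k):
        P=ray(c,ce[i],.045)[0,:2]*1000-HB
        if abs(P@X)<20 and abs(P@N)<90: print(n,st[i,4],ce[i].round(1),'x',round(P@X,1),'y',round(P@N,1))
    # button
    m=cv2.inRange(hsv,(45,90,40),(85,255,255))
    for q in cv2.findContours(m,0,1)[0]:
        (u,v),r=cv2.minEnclosingCircle(q); P=ray(c,(u,v),.062)[0]*1000
        if abs((P[:2]-HB)@N+127)<20: print(n,'btn',P.round(1),r,dep(c,[(u,v)]).round(4))
E
```

```text
side 6 [300.2 274.2] x 2.9 y 33.6
side 8 [313.9 286.8] x 3.2 y -13.5
side 1 [318. 291.] x 2.4 y -28.0
side 3 [316. 300.] x -18.5 y -42.2
side 7 [329. 301.] x 2.9 y -63.2
side btn [ 454.6 -307.3   62. ] 7.112464427947998 [[ 0.4515 -0.3084  0.0674]]
top 7 [332.3 222.4] x 0.6 y 59.2
top 1 [345. 224.] x 0.3 y 28.1
top 5 [351.8 224.6] x 0.7 y 11.5
top 2 [364.5 226. ] x 0.8 y -19.6
top 5 [370.8 226.6] x 1.1 y -35.1
top btn [ 454.5 -309.7   62. ] 5.843439102172852 [[ 0.4546 -0.3078  0.0673]]
```

With the marks as zero, both cameras agree: a is off by +2°, b by +7°, c by +6°. I nudge b and c away by about 5 mm each.

```bash

python3 -m creep '{"translation":[[0,-40,0],[0,-80,0],[0,-120,0],[0,-160,-10],[0,-200,-20]],"yaw":[0,0,0,0,0],"gripper":[157,157,157,157,157]}' >/dev/null
python3 -m creep '{"translation":[[0,-13,0],[0,-13,0],[0,-13,0],[0,-13,0]],"yaw":[0,0,0,0],"gripper":[157,157,157,157]}' >/dev/null
python3 go.py 465.5 -181.9 90 173.9
```

```text
t 44.13 pos [ 463.9 -185.6  125.9] yaw 173.9 w 36.3 F [-0.4  0.6 -0.1] | go [  1.6   3.7 -35.9] 0.001
```

```bash

python3 -m creep '{"translation":[[1.6,3.7,-10],[1.6,3.7,-36],[1.6,3.7,-36],[1.6,3.7,-36],[1.6,3.7,-36]],"yaw":[0,0,0,0,0],"gripper":[157,157,157,157,157]}' >/dev/null
python3 -m creep '{"translation":[[0,0,0],[0,0,0],[0,0,0],[0,0,0],[0,0,0]],"yaw":[0,0,0,0,0],"gripper":[255,255,255,255,255]}' 20
python3 -m creep '{"translation":[[2,-0.2,0],[4,-0.4,0],[5.3,-0.5,0],[5.3,-0.5,0],[5.3,-0.5,0]],"yaw":[0,0,0,0,0],"gripper":[255,255,255,255,255]}'
python3 -m creep '{"translation":[[0,0,0],[0,0,0],[0,0,0],[0,0,20],[0,0,35]],"yaw":[0,0,0,0,0],"gripper":[157,157,157,157,157]}' >/dev/null
python3 -m creep '{"translation":[[-5,-30,0],[-10,-47.5,0],[-10,-47.5,0],[-10,-47.5,0],[-10,-47.5,0]],"yaw":[0,0,0,0,0],"gripper":[157,157,157,157,157]}' >/dev/null
python3 go.py 460.5 -229.5 90 173.9
```

```text
time_s: 44.97
ee_pos: [0.466, -0.1817, 0.0911]
eef_rot: [-3.124, 0.022, 3.035]
force: [-1.1, -2.4, 3.6]
grip_width: 0.0139
time_s: 45.38
ee_pos: [0.4708, -0.1822, 0.0909]
eef_rot: [-3.124, 0.02, 3.035]
force: [-5.3, -1.8, 3.2]
grip_width: 0.0139
t 46.22 pos [ 460.7 -229.   126.1] yaw 173.9 w 36.2 F [-0.7 -0.4  0.9] | go [ -0.2  -0.5 -36.1] 0.0
```

```bash

python3 -m creep '{"translation":[[0,-0.5,-10],[0,-0.5,-36],[0,-0.5,-36],[0,-0.5,-36],[0,-0.5,-36]],"yaw":[0,0,0,0,0],"gripper":[157,157,157,157,157]}' >/dev/null
python3 -m creep '{"translation":[[0,0,0],[0,0,0],[0,0,0],[0,0,0],[0,0,0]],"yaw":[0,0,0,0,0],"gripper":[255,255,255,255,255]}' 20
python3 -m creep '{"translation":[[2,-0.2,0],[4,-0.4,0],[5,-0.5,0],[5,-0.5,0],[5,-0.5,0]],"yaw":[0,0,0,0,0],"gripper":[255,255,255,255,255]}'
python3 -m creep '{"translation":[[0,0,0],[0,0,0],[0,0,0],[0,0,20],[0,0,40]],"yaw":[0,0,0,0,0],"gripper":[157,157,157,157,157]}' >/dev/null
python3 -m creep '{"translation":[[0,40,10],[0,80,20],[0,120,20],[0,160,20],[0,200,20]],"yaw":[0,0,0,0,0],"gripper":[157,157,157,157,157]}' >/dev/null
python3 -m creep '{"translation":[[0,40,0],[0,60,0],[0,60,0]],"yaw":[0,0,0],"gripper":[157,157,157]}' >/dev/null
python3 go.py 453.8 -309 110
cat > w4.py <<'E'
from w import *
import w
for n,b in(('side',2.9),('top',0.8)):
    w.HB=np.array([467.3,-180.5])+X*b
    print(n);strips(snap(n))
E
python3 w4.py | python3 -c "
import sys
for l in sys.stdin:
    print(' '.join(x.split(',')[0] for x in l.split() if ':' not in x or abs(int(x.split(':')[0]))<=33))"
```

```text
time_s: 47.05
ee_pos: [0.4612, -0.2295, 0.0911]
eef_rot: [-3.124, 0.02, 3.035]
force: [-1.2, -1.8, 4.1]
grip_width: 0.0139
time_s: 47.47
ee_pos: [0.4656, -0.23, 0.0909]
eef_rot: [-3.124, 0.018, 3.035]
force: [-4.7, -0.9, 2.8]
grip_width: 0.0137
t 48.55 pos [464.8  35.5 151.2] yaw 174.1 w 36.3 F [ 0.3 -0.1 -0.1] | go [ -11.  -344.5  -41.2] 0.0
side
a -33:5 -30:4 -27:3 -24:2 -21:3 -18:6 -15:9 -12:11 -9:13 -6:13 -3:13 0:12 3:13 6:12 9:12 12:12 15:11 18:13 21:18 24:23 27:26 30:25 33:25
b -33:120 -30:118 -27:117 -24:117 -21:120 -18:127 -15:136 -12:150 -9:155 -6:154 -3:153 0:151 3:151 6:153 9:152 12:152 15:150 18:153 21:168 24:14 27:20 30:19 33:15
c -33:11 -30:11 -27:11 -24:12 -21:15 -18:19 -15:23 -12:25 -9:25 -6:25 -3:25 0:25 3:25 6:25 9:25 12:25 15:25 18:26 21:37 24:54 27:59 30:57 33:56
top
a -33:3 -30:2 -27:2 -24:2 -21:1 -18:3 -15:6 -12:10 -9:11 -6:11 -3:11 0:11 3:11 6:12 9:11 12:11 15:12 18:15 21:19 24:23 27:24 30:25 33:25
b -33:117 -30:118 -27:117 -24:117 -21:119 -18:124 -15:133 -12:142 -9:147 -6:147 -3:146 0:145 3:147 6:148 9:145 12:146 15:149 18:152 21:161 24:6 27:20 30:18 33:20
c -33:10 -30:11 -27:11 -24:11 -21:13 -18:16 -15:20 -12:23 -9:25 -6:25 -3:25 0:25 3:25 6:25 9:25 12:25 15:26 18:29 21:39 24:51 27:59 30:59 33:59
```

Every digit is now within about 2-3° of centre in both cameras. Next is the start button, with the gripper shut.

```bash

python3 -m creep '{"translation":[[0,-40,0],[0,-80,0],[0,-120,0],[-5,-160,0],[-10,-200,0]],"yaw":[0,0,0,0,0],"gripper":[157,157,157,157,157]}' >/dev/null
python3 -m creep '{"translation":[[0,-40,0],[0,-80,0],[0,-120,0],[0,-138,-20],[0,-138,-30]],"yaw":[0,0,0,0,0],"gripper":[200,255,255,255,255]}' >/dev/null
python3 -m creep '{"translation":[[0,0,0],[0,0,0]],"yaw":[0,0],"gripper":[255,255]}' >/dev/null
python3 go.py 454.5 -308.5 90
```

```text
t 49.65 pos [ 451.5 -313.6  118.9] yaw 173.5 w 0.2 F [ 0.3 -0.5 -0.6] | go [  3.    5.1 -28.9] 0.0
```

```bash

python3 -m creep '{"translation":[[3,5,0],[3,5,-15],[3,5,-30],[3,5,-30],[3,5,-30]],"yaw":[0,0,0,0,0],"gripper":[255,255,255,255,255]}'
python3 -m creep '{"translation":[[0,0,-3],[0,0,-5],[0,0,-7],[0,0,-7],[0,0,-7]],"yaw":[0,0,0,0,0],"gripper":[255,255,255,255,255]}'
```

```text
time_s: 50.07
ee_pos: [0.4548, -0.3078, 0.0896]
eef_rot: [-3.126, 0.016, 3.03]
force: [0.3, 0.4, 0.8]
grip_width: 0.0005
time_s: 50.48
ee_pos: [0.4552, -0.3079, 0.0831]
eef_rot: [-3.126, 0.017, 3.03]
force: [2.6, 1.4, 3.4]
grip_width: 0.0006
```

```bash

python3 -m creep '{"translation":[[0,0,-2],[0,0,-3],[0,0,-3],[0,0,-3]],"yaw":[0,0,0,0],"gripper":[255,255,255,255]}'
python3 -m creep '{"translation":[[0,0,-1.5],[0,0,-2],[0,0,-2],[0,0,-2]],"yaw":[0,0,0,0],"gripper":[255,255,255,255]}'
```

```text
time_s: 50.82
ee_pos: [0.4552, -0.3079, 0.0803]
eef_rot: [-3.126, 0.017, 3.03]
force: [1.0, 1.2, 6.8]
grip_width: 0.0005
time_s: 51.15
ee_pos: [0.4554, -0.308, 0.0799]
eef_rot: [-3.125, 0.018, 3.03]
force: [-7.2, 7.0, 23.4]
grip_width: 0.0005
```

The button bottomed out: 23 N with no further travel. I release it and back off, then do the final check.

```bash

python3 -m creep '{"translation":[[0,0,6],[0,0,20],[0,0,40],[0,0,70],[0,0,80]],"yaw":[0,0,0,0,0],"gripper":[255,255,255,255,255]}' >/dev/null
python3 -m creep '{"translation":[[0,40,0],[0,80,0],[0,120,0],[-5,160,0],[-10,200,0]],"yaw":[0,0,0,0,0],"gripper":[255,255,255,255,255]}' >/dev/null
python3 -m creep '{"translation":[[0,40,0],[0,80,0],[0,120,0],[0,140,0],[0,140,0]],"yaw":[0,0,0,0,0],"gripper":[255,255,255,255,255]}'
python3 w4.py | python3 -c "
import sys
for l in sys.stdin:
    print(' '.join(x.split(',')[0] for x in l.split() if ':' not in x or 9<=abs(int(x.split(':')[0]))<=27))"
python3 - <<'E'
from h import *
s=snap('side');t=snap('top');save(s,'f1.png',s=1.5)
P=dep(t,[(411.5,231.2)]);print('btn',P)
for n,h in(('h0',(541.1,160.3)),('h1',(537,88.4)),('h2',(603,156.8))):
  for c in(t,s):
    q=[[(h[0]+a)/1e3,(h[1]+b)/1e3,.028] for a in(-14,0,14) for b in(-9,0,9)]
    print(n,(dep(c,proj(c,q))[:,2]*1000).round(1))
E
```

```text
time_s: 52.4
ee_pos: [0.4448, 0.0359, 0.1618]
eef_rot: [-3.123, 0.019, 3.033]
force: [-0.6, -0.4, 0.1]
grip_width: 0.0003
side
a -27:3 -24:3 -21:4 -18:6 -15:8 -12:11 -9:12 9:12 12:11 15:11 18:13 21:18 24:24 27:26
b -27:119 -24:115 -21:118 -18:128 -15:137 -12:146 -9:155 9:152 12:151 15:153 18:154 21:162 24:18 27:23
c -27:11 -24:12 -21:14 -18:18 -15:22 -12:25 -9:26 9:25 12:25 15:25 18:26 21:37 24:55 27:56
top
a -27:3 -24:4 -21:4 -18:5 -15:8 -12:10 -9:11 9:11 12:12 15:13 18:15 21:19 24:23 27:24
b -27:118 -24:118 -21:119 -18:125 -15:134 -12:141 -9:146 9:145 12:146 15:149 18:148 21:157 24:0 27:18
c -27:11 -24:12 -21:13 -18:16 -15:20 -12:23 -9:24 9:25 12:25 15:26 18:29 21:40 24:51 27:60
btn [[ 0.45446787 -0.30955777  0.06108749]]
h0 [27.6 31.5 27.1 29.3 29.7 29.1 28.6 27.9 30. ]
h0 [171.1  29.3  28.2 187.6 188.1 186.6 193.6 206.  207.4]
h1 [26.8 28.3 24.4 28.7 29.4 32.1 31.  30.5 29.7]
h1 [27.7 27.4 28.7 28.8 28.  30.1 27.3 27.3 28.8]
h2 [29.4 30.7 29.2 27.4 27.8 31.1 27.4 29.3 28.4]
h2 [284.2 284.8 282.7 283.8 283.9 284.6 284.7 285.5 283.9]
```

View pics/f1.png

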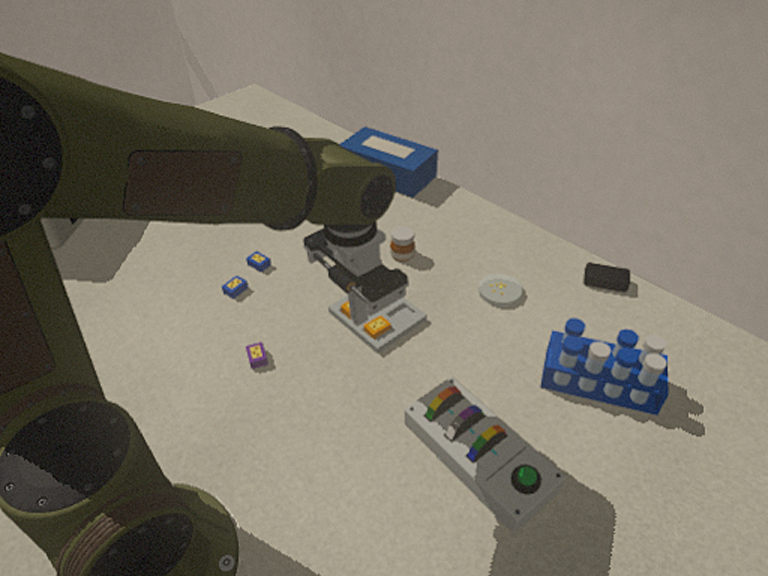

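The picture shows three seated blocks, no amber left on the bench, 3-7-4 on top, and the dish, rack and jar in place. One button depth pixel read low, so I check it with a median.

```bash
python3 - <<'E'
from h import *
for n in('top','side'):
    c=snap(n); q=[[.4545+a/1e3,-.308+b/1e3,.066] for a in range(-8,9,4) for b in range(-8,9,4)]
    print(n,np.median(dep(c,proj(c,q))[:,2]*1000), (dep(c,proj(c,q))[:,2]*1000).std())
E
```

```text
top 68.18182292185976 1.6513376802334125
side 67.75035923250282 1.767205210302125
```

Button is back up (68 mm). Handing in.

```bash
python3 -c "
from station import ctrl
print(ctrl.hand_in(), ctrl.get_obs()['time_s'])"
```

```text
the job is handed in; nothing more can be done
the job is handed in; nothing more can be done
```

The job is done and handed in at about 53 s of robot time. All three amber blocks on the bench are seated, the code is set to 3-7-4, and the start button was pressed last and let go.

- **Blocks:** They sit in the near-left, near-right and far-left pockets. Their tops measure about 28–30 mm above the bench against the expected 28, and they lie square in the pockets. No amber block was left on the bench.
- **Thumbwheels:** After zeroing on the cyan marks, the top and side cameras agree. Each digit is about 1–3° short of exact centre. The two cameras disagreed by about 4° before that correction. The wheels slipped in the grip, so each needed several strokes.
- **Start button:** It stopped travelling at 23 N after about 6 mm. Afterwards both cameras put its top at about 68 mm, so it sprang back. One single-pixel depth reading gave 61 mm, but the median over the whole button did not bear that out.
- **Bystanders:** The dish, tube rack and jar stood where they were in the last picture. The blue and purple blocks were not touched.
- **Disturbances:** I saw no block knocked aside and no slackening of the grip.

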